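# Stock the autosampler's cleat rail and hooks with the carousel on hold

### The arm

A 7-joint arm with a two-finger parallel gripper is mounted at the origin on the work surface. World frame = base frame: x ahead of the robot, y to its left, z up, the work surface at z = 0. Lengths are in m, angles in rad, forces in N, time in s.
With the tool pointing down it reaches from about 0.425 to 1.025 m from the base axis. Payload 9.4 kg.
Tool frame: the origin (TCP) lies between the finger pads; the fingertips stand 8 mm ahead of it and the grasp point (between the pads) lies 11 mm behind it (r.tip_extent is the distance from the TCP to the fingertips, in m); z points along the fingers, y is the direction in which the jaws open and shut (so a half turn about z gives the same grasp; the last joint's range is limited). The gripper opens to 85 mm and grips with 20 to 120 N. Pads are 22 mm wide; open, the fingers measure 114 mm over their backs; the gripper's body (76 mm by 85 mm) begins 54 mm behind the grasp point. The pads swing forward as they close: fully open they stand 13 mm farther back than shut.
Start: joints at [1.064, 0.599, -0.003, 1.599, 0.002, 0.943, -0.08], TCP at [0.302, -0.659, 0.239] pointing down, gripper open.
Joint ranges: [-2.57, 2.57], [-0.35, 1.97], [-1.29, 1.29], [0.11, 2.56], [-1.05, 4.19], [0.11, 1.86], [-2.63, 2.63]. Speed limits (rad/s): [2.22, 2.22, 3.01, 3.01, 3.14, 3.14, 3.14].

### API

Orientations are given as [roll, pitch, yaw] about the fixed x, y, z axes, in that order (R = Rz(yaw) Ry(pitch) Rx(roll)).
In Python, from plant import r gives the robot as it stands.
- The arm moves only by the tool drive_tool, never from a script. Its arguments are lists of equal length, an entry for each row: "dp": the shift along the tool's x, y, z in mm, a list of three; "yaw": the turn about the tool's z in degrees; "hand": the finger opening in mm, from 0 to 85.4. In form: {"dp": [[x, y, z], ...], "yaw": [yaw, ...], "hand": [hand, ...]}. A call has 1 to 12 rows; each row is the pose to reach, as a shift and turn from the pose commanded when the call began, along the tool's axes at that moment; what a row does not reach only later rows make up. A row lasts 1/12 s, in which the tool goes at most 41.7 mm and 7.16 degrees, less where a joint would pass 70% of its speed; a pose out of reach is approached as far as the arm can. A call with a gripper value outside its range is refused whole. The fingers move at their own pace and stop on an object; "squeeze" is the grip in N (left out, the last holds). Time passes only in rows, so rows that repeat a pose let the fingers close. It gives the time, the measured TCP pose, the force and the opening at its end, in the units of the state.
- r.state(): the state, without advancing time (a new reading comes with each control period).
- r.capture(name): name is "scene" or "top" or "wrist"; returns (picture, depth): 384x512x3 uint8, red, green, blue; 384x512 float32, m along the optical axis (not along the pixel's ray), 0 where there is no reading.
- r.calibration(name): a dict with "mtx" (3x3 intrinsics, pixels), "R" (3x3) and "t" (3): a world point X has camera coordinates R X + t. Camera axes: x right, y down, z forward; pixel columns grow to the right and rows downward; lengths in m; the calibration is good to about 2 mm. A picture is of the moment at which its call begins: read the wrist's pose just before it. calibration takes no time and is no camera call; for the wrist camera it gives the pose at the moment of the call.
- r.sign_off(): hands the job in, once; it reports no verdict.
The state is a dict: "t": time; "joints": joint angles; "joint_velocities": joint speeds; "joint_torque": joint torques, N m; "eef_pos": TCP position; "tcp_rot": TCP orientation; "contact_force": force on the tool from outside, world axes, zero at the start; "torque": the same for the moment, N m; "opening": finger opening in m.
Only numpy, scipy, OpenCV 4.12 (cv2) and the standard library are available. Lean on these libraries where they do the work, as an engineer would, in place of code of your own. Each camera call takes 0.05 s, during which the arm holds its last target. There are 200 camera calls.

### The job

Before hanging anything, put the carousel on hold by pulling the console knob straight out to its stop; then, with it out, hang every vial rack on the white rail by its angled rear strip, dropped over the cleat so that it locks fully home and upright, and hang each steel basket by its handle on a hook of its own. When all are hung, push the knob fully home again. Leave the bottle and the beaker where they stand.

Things in the scene. Friction and masses are not known exactly. Their poses are not given: they have to be found in the camera images.
- rail: fixed white upright board on two posts, 370 mm wide, z 80 to 155 mm, with a 45-degree aluminium cleat on its robot-side face (see cleat_edge). Origin: bench level, middle of that face; x into the board (away from the robot), y along it, z up. A rack locked on has the rail's yaw, stands upright, its origin at about x -47, z 89 mm in this frame; y anywhere within +-145 mm, side by side
- cleat_edge (a point): middle of the cleat's top edge, x -20, z 125 mm in the rail frame, same axes. The cleat is a 5 mm plate 360 mm long (y) rising out of the board at 45 degrees: its upper surface runs from x 0, z 105 to x -20, z 125 mm (rail frame), leaving a V trough behind it. Below the edge it has a flat front at x -23.5 mm, z 91 to 119, on which a locked rack's rear face lies
- hook_stand: fixed white upright board on two posts (y +-100), 230 mm wide, z 175 to 225 mm, with two hooks on its robot-side face. Origin: bench level, middle of that face; x into the board (away from the robot), y along it, z up
- hold_knob (a joint): carousel hold knob, travel in m: 0 = pushed fully home (off), 0.020 = pulled out to its end stop (hold on). Friction of about 5 N keeps it where it is left; no spring
- knob_grip (a point): grip point on the axis of the knob, a black ribbed round head 42 mm across, 22 thick, on the 20-degree sloped face of a white console 120 mm wide. It is 9 mm below the head's outer face and moves with it. z axis: the pull direction, out of the face; y axis: level, across the console. Pushed home, the point is 31 mm and the head's underside 18 mm off the face
- hook1 (a point): lowest point of a steel hook of 8 mm round bar (on its axis), at x -48, y -65, z 190 mm in the hook_stand frame, same axes. The hook leaves the board at z 202, slopes down to here and turns up to a tip 12 mm nearer the robot and 22 mm higher. A hung handle bar's axis lies 8 mm above this point, or farther in on the slope
- hook2 (a point): lowest point of a steel hook of 8 mm round bar (on its axis), at x -48, y 65, z 190 mm in the hook_stand frame, same axes. The hook leaves the board at z 202, slopes down to here and turns up to a tip 12 mm nearer the robot and 22 mm higher. A hung handle bar's axis lies 8 mm above this point, or farther in on the slope
- rack1: loose black vial rack, 46 (x) x 80 (y) x 48 mm, blue-capped vials on top (to z 60). Origin: centre of the underside; z up, +x to its rear. Grip: upright fin in the middle, 36 mm along x, 12 thick along y, z 48 to 100 mm; pinch it across y, fingertips above z 60. Rear strip: see rack1_strip. 0.18 to 0.33 kg. A rack may be absent
- rack2: another vial rack, the same in every way as rack1; may be absent
- rack3: another vial rack, the same in every way as rack1; may be absent
- rack1_strip (a point): lower corner of the tip of rack1's rear strip, mid-width, at x 41.5, z 21.5 mm in the rack's frame, same axes. The strip is aluminium, 70 mm wide (y), 5 thick; it leaves the rear face (x 23) backwards and down at 45 degrees, its lower surface from x 23, z 40 mm to this corner; the tip's upper corner is at x 45, z 25
- rack2_strip (a point): lower corner of the tip of rack2's rear strip, mid-width, at x 41.5, z 21.5 mm in the rack's frame, same axes. The strip is aluminium, 70 mm wide (y), 5 thick; it leaves the rear face (x 23) backwards and down at 45 degrees, its lower surface from x 23, z 40 mm to this corner; the tip's upper corner is at x 45, z 25
- rack3_strip (a point): lower corner of the tip of rack3's rear strip, mid-width, at x 41.5, z 21.5 mm in the rack's frame, same axes. The strip is aluminium, 70 mm wide (y), 5 thick; it leaves the rear face (x 23) backwards and down at 45 degrees, its lower surface from x 23, z 40 mm to this corner; the tip's upper corner is at x 45, z 25
- basket1: loose steel basket: open box 70 (x) x 100 (y) x 50 mm high with a rigid bail: uprights at y about +-47 mm and a level round bar along y, 8 mm thick, axis 105 mm above the underside. Origin: centre of the underside, z up. 0.13 to 0.24 kg
- basket1_bar (a point): middle of that basket's handle bar, on its axis
- basket2: loose steel basket: open box 70 (x) x 100 (y) x 50 mm high with a rigid bail: uprights at y about +-47 mm and a level round bar along y, 8 mm thick, axis 105 mm above the underside. Origin: centre of the underside, z up. 0.13 to 0.24 kg
- basket2_bar (a point): middle of that basket's handle bar, on its axis
- solvent_bottle: bystander: amber bottle, 72 mm across, 170 mm high; origin under its centre
- beaker: bystander: glass beaker, 70 mm across, 90 mm high; origin under its centre
Not all that is in view belongs to the job. What is shaped like the basket1 but green is not meant. What is shaped like the rack3 but pink is not meant.

How it is judged:
On the way, in this order (a step that is already met when the one before it is completed fails the run):
1. the knob is pulled out (over 16 mm) while every rack and basket is still on the bench (value of joint hold_knob above 0.016 m and height (world z) of each of rack1, rack2, rack3, basket1, basket2 below 0.05 m), for 0.2 s.
2. every rack is locked on the cleat and every basket hangs on a hook, with the knob still out (over 14 mm) (x of rack1 in the frame of rail between -0.055 and -0.039 m and z of rack1 in the frame of rail between 0.081 and 0.096 m and y of rack1 in the frame of rail between -0.155 and 0.155 m and angle between each of rack1, rack2, rack3's own z axis and vertical below 0.15 rad and x of rack2 in the frame of rail between -0.055 and -0.039 m and z of rack2 in the frame of rail between 0.081 and 0.096 m and y of rack2 in the frame of rail between -0.155 and 0.155 m and x of rack3 in the frame of rail between -0.055 and -0.039 m and z of rack3 in the frame of rail between 0.081 and 0.096 m and y of rack3 in the frame of rail between -0.155 and 0.155 m and x of basket1_bar in the frame of hook_stand between -0.058 and -0.01 m and z of basket1_bar in the frame of hook_stand between 0.188 and 0.218 m and angle between each of basket1, basket2's own z axis and vertical below 0.4 rad and (y of basket1_bar in the frame of hook_stand between -0.107 and -0.023 m or y of basket1_bar in the frame of hook_stand between 0.023 and 0.107 m) and x of basket2_bar in the frame of hook_stand between -0.058 and -0.01 m and z of basket2_bar in the frame of hook_stand between 0.188 and 0.218 m and (y of basket2_bar in the frame of hook_stand between -0.107 and -0.023 m or y of basket2_bar in the frame of hook_stand between 0.023 and 0.107 m) and value of joint hold_knob above 0.014 m), for 0.2 s.
3. the knob is pushed home (under 3 mm) (value of joint hold_knob below 0.003 m), for 0.2 s.
At the end, for the whole second after the job is handed in: Racks locked on the cleat: within 8 mm of x -47, z 89 mm in the rail frame, |y| under 155 mm, under 0.15 rad off upright. Baskets on hooks: bar middle 10-58 mm before the board, z 188-218 mm, within 42 mm sideways of a hook, tilt under 0.4 rad. All at rest (baskets under 0.1 m/s), knob in to 3 mm (x of rack1 in the frame of rail between -0.055 and -0.039 m and z of rack1 in the frame of rail between 0.081 and 0.096 m and y of rack1 in the frame of rail between -0.155 and 0.155 m and angle between each of rack1, rack2, rack3's own z axis and vertical below 0.15 rad and x of rack2 in the frame of rail between -0.055 and -0.039 m and z of rack2 in the frame of rail between 0.081 and 0.096 m and y of rack2 in the frame of rail between -0.155 and 0.155 m and x of rack3 in the frame of rail between -0.055 and -0.039 m and z of rack3 in the frame of rail between 0.081 and 0.096 m and y of rack3 in the frame of rail between -0.155 and 0.155 m and x of basket1_bar in the frame of hook_stand between -0.058 and -0.01 m and z of basket1_bar in the frame of hook_stand between 0.188 and 0.218 m and angle between each of basket1, basket2's own z axis and vertical below 0.4 rad and (y of basket1_bar in the frame of hook_stand between -0.107 and -0.023 m or y of basket1_bar in the frame of hook_stand between 0.023 and 0.107 m) and x of basket2_bar in the frame of hook_stand between -0.058 and -0.01 m and z of basket2_bar in the frame of hook_stand between 0.188 and 0.218 m and (y of basket2_bar in the frame of hook_stand between -0.107 and -0.023 m or y of basket2_bar in the frame of hook_stand between 0.023 and 0.107 m) and linear speed of each of rack1, rack2, rack3 below 0.03 m/s and linear speed of each of basket1, basket2 below 0.1 m/s and value of joint hold_knob below 0.003 m); the robot touches nothing.
It fails at once if the solvent bottle is shifted more than 30 mm or tipped (distance of solvent_bottle from where it was at the start of the episode above 0.03 m or angle between solvent_bottle's own z axis and vertical above 0.4 rad).
It fails at once if the beaker is shifted more than 30 mm or tipped (distance of beaker from where it was at the start of the episode above 0.03 m or angle between beaker's own z axis and vertical above 0.4 rad).
Of rack1, rack2, rack3 only 2 to 3 are there at a start; the rules pass over those that are not, and their reading is None.
At some moment in a run one of rack1, rack2, rack3, basket1, basket2 may be knocked a few centimetres aside while the robot is not near it.
It also fails if it takes over 210 s, if anything falls off the work surface, if the arm or the gripper's body presses on something with over 40 N, if the wrist force passes 120 N, or if a joint passes its speed limit or range.

## Working session

There is one attempt and no reset: what is moved stays moved. The work goes in short steps, Python scripts to look and compute and a tool call to move; the robot and the scene stay as the last step left them, time stands still between calls to the robot, and variables do not carry over. Pictures are saved under pics/ and viewed, about 12 in all and at most 16, crops included, and the job is handed in when it is done.

Besides the shell and the picture viewer there is one more tool, called after "Call:" as name(argument=value, ...), one argument or row to a line, values as JSON. drive_tool: Moves the arm, as the interface text tells. Its arguments: {"type":"object","properties":{"dp":{"type":"array","items":{"type":"array","items":{"type":"number"}}},"yaw":{"type":"array","items":{"type":"number"}},"hand":{"type":"array","items":{"type":"number"}},"squeeze":{"type":"number"}},"required":["dp","yaw","hand"]}

```bash
mkdir -p pics; ls; cat > h.py <<'E'
import numpy as np, cv2
from plant import r
from scipy.spatial.transform import Rotation as Ro
def cap(n):
    c=r.calibration(n); im,d=r.capture(n); return im,d,c
def pts(d,c):
    K=np.array(c["mtx"]);v,u=np.indices(d.shape)
    X=np.stack([(u-K[0,2])/K[0,0]*d,(v-K[1,2])/K[1,1]*d,d],-1)
    P=(X-np.array(c["t"]).ravel())@np.array(c["R"]); P[d<=0]=np.nan; return P
def save(n,im): cv2.imwrite("pics/"+n+".png",im[...,::-1])
E
python3 - <<'E'
from h import *
print(r.state())
for n in ("scene","top"):
    im,d,c=cap(n); save(n+"0",cv2.resize(im,(800,600)) if n=="x" else im); np.savez(n+"0.npz",im=im,d=d,P=pts(d,c)); print(n,c,(d>0).mean())
a=cv2.imread("pics/scene0.png");b=cv2.imread("pics/top0.png")
E
```

```text
pics
{'t': 0.0, 'joints': array([ 1.06431878,  0.60017003, -0.00254388,  1.60016044,  0.00178674,
        0.94291135, -0.07982369]), 'joint_velocities': array([-5.50143605e-05, -3.90140356e-04, -2.50906434e-04,  1.58637981e-05,
        3.53959785e-04, -5.62654222e-04,  1.73291966e-04]), 'joint_torque': array([-3.17365239e-04, -7.76442719e+01,  1.56453989e+00, -2.58001024e+01,
        1.23116642e-02,  9.15341108e-03, -4.67167433e-05]), 'eef_pos': array([ 0.30187102, -0.65863373,  0.23837359]), 'tcp_rot': array([-3.13995158e+00,  1.38787283e-04,  4.29805248e-01]), 'contact_force': array([-0.42285184,  0.11424323, -0.17589597]), 'torque': array([0.0468445 , 0.0354644 , 0.03613578]), 'opening': 0.08536043370628822}
scene {'mtx': array([[499.8350045 ,   0.        , 256.21065509],
       [  0.        , 499.8350045 , 180.91516684],
       [  0.        ,   0.        ,   1.        ]]), 'R': array([[ 0.75957505,  0.65015004, -0.01872638],
       [ 0.44850175, -0.54440503, -0.70885072],
       [-0.47105406,  0.53002651, -0.7051099 ]]), 't': array([-0.40341179, -0.14827941,  1.88554372])} 0.9961191813151041
top {'mtx': array([[419.12474391,   0.        , 257.7115902 ],
       [  0.        , 419.12474391, 194.45013321],
       [  0.        ,   0.        ,   1.        ]]), 'R': array([[-0.00347383, -0.99984155,  0.01745867],
       [-0.99044668,  0.00103339, -0.13789239],
       [ 0.1378525 , -0.0177709 , -0.99029333]]), 't': array([-0.01524169,  0.52839558,  1.53498475])} 0.9960072835286459
```

View pics/scene0.png

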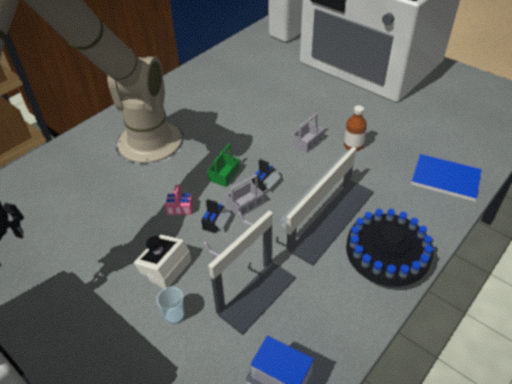

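View pics/top0.png

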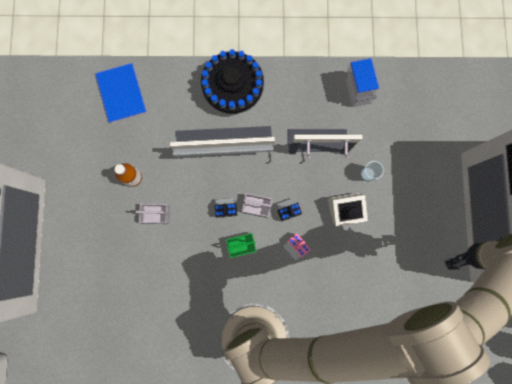

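Top view: black racks at (226,208) and (289,211). The steel baskets are at (257,205) and (152,214). The green decoy basket is at (241,245) and the pink decoy rack at (298,244). The console is at (350,210), the rail at (222,143), the hook stand at (328,138), the bottle at (125,174) and the beaker at (371,171). There seem to be only two black racks.

```bash
python3 - <<'E'
from h import *
for n in ("top","scene"):
    D=np.load(n+"0.npz");P=D["P"];im=D["im"]
    print(n,"table z",np.nanmedian(P[(abs(P[...,2])<.03)][:,2]))
    m=((P[...,2]>.012)&(P[...,0]>.35)&(P[...,0]<1.05)&(abs(P[...,1])<.62)).astype(np.uint8)
    k,L,S,C=cv2.connectedComponentsWithStats(m)
    for i in range(1,k):
        if S[i,4]<25: continue
        Q=P[L==i]; col=np.median(im[L==i],0)
        rect=cv2.minAreaRect((Q[:,:2]*1000).astype(np.float32))
        print(C[i].round(),S[i,4],"rect",np.round(rect[0]),np.round(rect[1]),round(rect[2],1),"z95",np.percentile(Q[:,2],[5,95,100]).round(3),col)
E
```

```text
top table z -0.0006537304854605091
[232.  83.] 3018 rect [943.  81.] [239. 213.] 90.0 z95 [0.072 0.128 0.137] [31. 35. 37.]
[362.  82.] 1176 rect [ 950. -410.] [132.  91.] 13.2 z95 [0.03  0.146 0.151] [ 46.  95. 196.]
[120.  93.] 1155 rect [936. 520.] [213. 151.] 17.3 z95 [0.012 0.02  0.024] [ 20.  94. 212.]
[325. 141.] 784 rect [ 699. -249.] [229. 139.] 89.8 z95 [0.031 0.227 0.233] [150. 142. 145.]
[222. 146.] 1486 rect [711. 112.] [ 82. 369.] 3.0 z95 [0.1   0.157 0.163] [156. 157. 157.]
[372. 170.] 277 rect [ 612. -440.] [69. 67.] 88.5 z95 [0.018 0.09  0.094] [134. 142. 143.]
[127. 174.] 460 rect [597. 459.] [65. 72.] 58.4 z95 [0.029 0.171 0.176] [154.5  95.5  72.5]
[257. 204.] 206 rect [488. -12.] [102.  71.] 78.2 z95 [0.017 0.112 0.117] [151.  142.  148.5]
[348. 209.] 1028 rect [ 472. -351.] [109. 121.] 9.3 z95 [0.048 0.113 0.121] [132.5 129.  121. ]
[225. 208.] 378 rect [483. 106.] [70. 79.] 6.0 z95 [0.026 0.097 0.108] [ 39.5  63.  102.5]
[288. 209.] 379 rect [ 474. -130.] [68. 80.] 20.0 z95 [0.028 0.097 0.106] [ 44.  70. 108.]
[153. 213.] 265 rect [457. 370.] [102.  70.] 89.5 z
[... 899 characters left out ...]
213.] 126 rect [755. 142.] [88. 76.] 9.0 z95 [0.012 0.016 0.019] [66.  71.  76.5]
[386. 246.] 4703 rect [946.  81.] [208. 244.] 0.1 z95 [0.07  0.131 0.138] [30. 34. 38.]
[327. 222.] 52 rect [746.  88.] [31. 43.] 58.8 z95 [0.012 0.017 0.02 ] [68.  72.5 79. ]
[320. 237.] 41 rect [768.  26.] [18. 63.] 14.1 z95 [0.012 0.017 0.018] [68. 73. 78.]
[166. 272.] 2721 rect [ 532. -368.] [154. 276.] 71.8 z95 [0.021 0.109 0.123] [127. 132. 129.]
[304. 239.] 29 rect [730. -12.] [18. 35.] 74.4 z95 [0.012 0.017 0.018] [53. 53. 59.]
[310. 254.] 37 rect [780. -46.] [23. 51.] 52.9 z95 [0.012 0.017 0.018] [69. 74. 79.]
[279. 364.] 2311 rect [ 955. -412.] [130.  93.] 10.9 z95 [0.078 0.147 0.152] [ 32.  76. 180.]
```

```bash
cat >> h.py <<'E'
def go(x,y,z,yawdeg=None):
    s=r.state();R=Ro.from_euler('xyz',s["tcp_rot"]).as_matrix()
    dp=R.T@(np.array([x,y,z])-s["eef_pos"])*1000
    dy=None if yawdeg is None else (-(yawdeg-np.degrees(s["tcp_rot"][2]))+180)%360-180
    print("dp",dp.round(1),"yaw",dy,"rows~",np.ceil(np.linalg.norm(dp)/41.7)); 
def plane(Q):
    c=Q.mean(0);n=np.linalg.svd(Q-c,full_matrices=False)[2][2]; return c,n*np.sign(n[2])
E
python3 - <<'E'
from h import *
go(.42,-.35,.40,0)
D=np.load("top0.npz");P=D["P"]
m=(abs(P[...,0]-.472)<.075)&(abs(P[...,1]+.351)<.075)&(P[...,2]>.04)
im=D["im"].astype(int)
w=m&(im.min(-1)>150)
c,n=plane(P[w]); print("console",c,n,w.sum(), np.degrees(np.arccos(n[2])), np.degrees(np.arctan2(n[1],n[0])))
k=m&(im.max(-1)<60)
c2,n2=plane(P[k]);print("knob",c2,n2,k.sum(),(P[k]-c)@n)
for s in ("top","scene"):
    P=np.load(s+"0.npz")["P"]
    for nm,(x,y),zl in (("rail",(.711,.112),.148),("hook",(.72,-.249),.218)):
        Q=P[(abs(P[...,0]-x)<.09)&(abs(P[...,1]-y)<.2)&(P[...,2]>zl)]
        rc=cv2.minAreaRect((Q[:,:2]*1000).astype(np.float32)); print(s,nm,rc,len(Q))
E
```

```text
dp [ 236.  -231.6 -161.2] yaw 24.62983715802696 rows~ 9.0
console [ 0.46860143 -0.35148988  0.07388627] [-0.32794427 -0.05573768  0.94305136] 402 19.42952659118445 -170.3541366355674
knob [ 0.46267161 -0.34964153  0.08844823] [0.77734564 0.29638858 0.55487618] 342 [-8.61819402e-04 -2.19797451e-03  1.20858533e-03  8.23660086e-04
  4.19570691e-04  3.88706828e-03  6.13728539e-04 -5.18142338e-04
  5.20540016e-03  8.65545167e-04  6.15375121e-03 -7.16268917e-04
  6.92659091e-03 -3.10071502e-03 -1.01771873e-04  3.31346700e-03
  3.44915808e-03  3.25127551e-03  3.33225256e-03 -1.78354838e-03
  3.55610378e-03 -2.09681175e-04  3.94672636e-03  6.85141675e-03
  4.59212208e-03 -4.27162527e-03 -1.86576313e-03 -3.58440533e-03
  1.63464790e-03  3.55361585e-03  5.63552802e-03  4.28952947e-03
  4.29026827e-03  1.07639389e-03  5.27671415e-03  4.79992146e-03
  3.15871684e-03  4.90041061e-03  7.96582426e-03  9.64211719e-03
  4.97307774e-03  4.21329713e-03  4.01251867e-03  2.07652163e-03
  9.19564224e-04  3.41569384e-03  2.31233081e-04  1.22542120e-03
  5.42912852e-04  8.97658666e-03  6.01353666e-03  7.316
[... 4483 characters left out ...]
8105539e-03
  2.50566871e-03  5.49918361e-04  2.60855737e-03 -5.00286500e-04
  3.96916526e-02  4.25961201e-02  4.06531911e-02  4.06016287e-02
 -1.62309002e-03 -9.36370767e-04 -1.43287184e-03  1.47311798e-03
  4.74732086e-03  1.09104103e-03]
top rail ((701.325927734375, 110.73686218261719), (16.57940673828125, 367.21466064453125), 3.138378143310547) 430
top hook ((670.0538940429688, -249.51063537597656), (227.4527130126953, 72.6273193359375), 89.63157653808594) 290
scene rail ((705.6490478515625, 112.2336654663086), (17.81707191467285, 374.32177734375), 2.9930295944213867) 530
scene hook ((673.0919189453125, -250.27198791503906), (229.70738220214844, 76.26334381103516), 89.79776763916016) 523
```

Call:
drive_tool(
  dp=[
    [40,-40,-40],
    [80,-80,-70],
    [120,-120,-100],
    [160,-160,-130],
    [200,-200,-160],
    [236,-231,-161],
    [236,-231,-161],
    [236,-231,-161],
  ],
  yaw=[5,10,15,20,24.6,24.6,24.6,24.6],
  hand=[85,85,85,85,85,85,85,85],
)

```text
t: 0.77
eef_pos: [0.4082, -0.3797, 0.3884]
tcp_rot: [-3.142, 0.0, 0.0]
contact_force: [0.4, -1.0, -0.1]
opening: 0.085
```

```bash
python3 - <<'E'
from h import *
im,d,c=cap("wrist"); save("w1",im); P=pts(d,c); np.savez("w1.npz",im=im,d=d,P=P)
s=r.state();print(s["t"],s["eef_pos"],s["tcp_rot"]); C=-np.array(c["R"]).T@np.array(c["t"]);print("cam",C,c["mtx"][0][0],np.array(c["R"])[2])
im=im.astype(int)
m=(abs(P[...,0]-.472)<.085)&(abs(P[...,1]+.351)<.085)&(P[...,2]>.04)
w=m&(im.min(-1)>130); Q=P[w]
for _ in range(3):
    cc,n=plane(Q); Q=P[w]; Q=Q[abs((Q-cc)@n)<.004]
print("console",cc,n,len(Q),np.degrees(np.arccos(n[2])),np.degrees(np.arctan2(-n[1],-n[0])))
D=(P-cc)@n; k=m&(D>.028)
K=P[k]; print("knob head D",np.percentile(D[k],[5,50,95]),k.sum())
T=P[k&(D>np.percentile(D[k],50)-.004)]; 
ax=np.array([n[0],n[1],0]);e1=np.cross(n,ax);e1/=np.linalg.norm(e1);e2=np.cross(n,e1)
uv=np.c_[(T-cc)@e1,(T-cc)@e2]; (u,v),rad=cv2.minEnclosingCircle((uv*1000).astype(np.float32)); print("circ",u,v,rad)
u,v=np.median(uv,0)*1000;print(u,v)
f=cc+e1*u/1000+e2*v/1000;print("axis on face",f,"grip at home",f+n*.031)
E
```

```text
0.8167 [ 0.41306745 -0.37263362  0.39123611] [-3.13963112 -0.0045942   0.00862621]
cam [ 0.48615772 -0.38065965  0.52304008] 268.54874127019156 [-3.03450872e-01  2.15975939e-04 -9.52847061e-01]
console [ 0.4734181  -0.35594627  0.07631774] [-0.33574304 -0.05596127  0.94028982] 1919 19.899714740727852 9.46300224551178
knob head D [0.33171374 0.37831158 0.39259963] 31074
circ 5.279226303100586 66.96735382080078 65.02955627441406
8.956976901494745 81.32240373567983
axis on face [ 0.55031679 -0.35220943  0.10399784] grip at home [ 0.53990875 -0.35394423  0.13314683]
```

```bash
cat > knob.py <<'E'
from h import *
im,d,c=cap("wrist"); P=pts(d,c); im=im.astype(int)
s=r.state();print(s["t"],s["eef_pos"],s["tcp_rot"])
m=(abs(P[...,0]-.472)<.085)&(abs(P[...,1]+.351)<.085)&(P[...,2]>.04)&(P[...,2]<.18)
w=m&(im.min(-1)>130); Q=P[w]
for _ in range(3):
    cc,n=plane(Q); Q=P[w]; Q=Q[abs((Q-cc)@n)<.004]
print("console",cc,n,len(Q),np.degrees(np.arccos(n[2])),np.degrees(np.arctan2(-n[1],-n[0])))
D=(P-cc)@n; k=m&(D>.025)
print("head D",np.percentile(D[k],[5,50,95]),k.sum())
T=P[k&(D>np.percentile(D[k],50)-.006)]
e1=np.cross(n,[n[0],n[1],0]);e1/=np.linalg.norm(e1);e2=np.cross(n,e1)
uv=np.c_[(T-cc)@e1,(T-cc)@e2]; (u,v),rad=cv2.minEnclosingCircle((uv*1000).astype(np.float32)); mu=np.median(uv,0)*1000;print("circ",u,v,rad,mu)
u,v=mu;f=cc+e1*u/1000+e2*v/1000;print("axis on face",f,"grip home",f+n*.031)
save("w_%d"%(s["t"]*100),im.astype(np.uint8))
E
python3 knob.py; ls pics
```

```text
0.8667 [ 0.41186944 -0.37597508  0.39014174] [-3.14115918 -0.0041717   0.00921817]
console [ 0.4735985  -0.35614142  0.07638291] [-0.33529317 -0.05616915  0.94043794] 1844 19.87476720399849 9.510025095939143
head D [0.02972795 0.04128781 0.04273522] 653
circ -2.896529197692871 -8.319016456604004 21.661481857299805 [-2.58980827 -6.47535775]
axis on face [ 0.46716464 -0.35459334  0.07418152] grip home [ 0.45677055 -0.35633458  0.10333509]
scene0.png
top0.png
w1.png
w_86.png
```

```bash
python3 - <<'E'
from h import *
go(.456,-.356,.17,9.5);go(.456,-.356,.093,9.5)
E
```

```text
dp [ 43.4 -19.5 220.3] yaw -8.971837574650976 rows~ 6.0
dp [ 43.1 -19.4 297.3] yaw -8.971837574650976 rows~ 8.0
```

View pics/w_86.png

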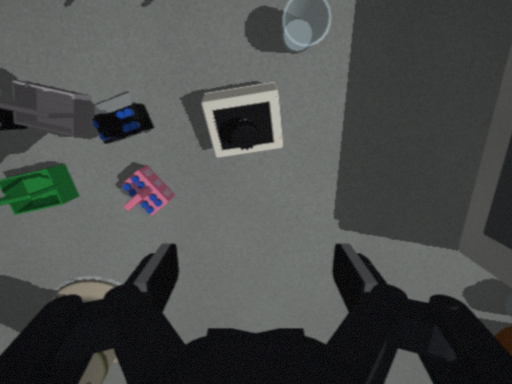

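Call:
drive_tool(
  dp=[
    [10,-5,40],
    [20,-10,80],
    [30,-15,120],
    [40,-19,160],
    [43,-19,200],
    [43,-19,220],
    [43,-19,220],
    [43,-19,220],
    [43,-19,220],
  ],
  yaw=[-4,-9,-9,-9,-9,-9,-9,-9,-9],
  hand=[85,85,85,85,85,85,85,85,85],
)

```text
t: 1.62
eef_pos: [0.4513, -0.3635, 0.169]
tcp_rot: [3.14, -0.001, 0.157]
contact_force: [0.5, 0.3, 0.8]
opening: 0.0851
```

```bash
python3 knob.py; python3 - <<'E'
from h import *
go(.456,-.356,.093,9.5)
E
```

```text
1.6667 [ 0.45158566 -0.36362461  0.16951667] [ 3.13967222e+00 -1.76294032e-03  1.56979852e-01]
console [ 0.48289518 -0.36067934  0.07938753] [-0.33542175 -0.05458242  0.94048552] 4597 19.866747034814484 9.242598234902903
head D [0.02829069 0.04131798 0.10193396] 2649
circ 1.4924945831298828 10.31847095489502 51.7065315246582 [ -8.63683592 -10.69987392]
axis on face [ 0.47157554 -0.35377092  0.07575135] grip home [ 0.46117747 -0.35546297  0.1049064 ]
dp [ 5.4 -7.  76.5] yaw -0.5057170016163752 rows~ 2.0
```

```bash
sed -i 's/k=m&(D>.025)/k=m\&(D>.036)\&(D<.047)/' knob.py; python3 knob.py
```

```text
1.7167 [ 0.4516495  -0.36358333  0.16970829] [ 3.13934654e+00 -2.19453544e-03  1.57034151e-01]
console [ 0.48249564 -0.3612408   0.07918252] [-0.33509838 -0.05503139  0.94057462] 4541 19.85171806289993 9.326128178914056
head D [0.0381864  0.04139278 0.04231152] 1905
circ -9.446824073791504 -16.60335350036621 22.16605567932129 [ -9.0465812  -13.27711503]
axis on face [ 0.46870656 -0.35433754  0.07467378] grip home [ 0.45831851 -0.35604352  0.1038316 ]
```

Call:
drive_tool(
  dp=[
    [5,-7,20],
    [5,-7,45],
    [5,-7,65],
    [5,-7,77],
    [5,-7,77],
    [5,-7,77],
  ],
  yaw=[0,0,0,0,0,0],
  hand=[85,85,85,85,85,85],
)

```text
t: 2.22
eef_pos: [0.4551, -0.3553, 0.0915]
tcp_rot: [3.141, -0.0, 0.157]
contact_force: [0.4, 0.6, 0.2]
opening: 0.0852
```

Call:
drive_tool(
  dp=[
    [0,0,0],
    [0,0,0],
    [0,0,0],
    [0,0,0],
    [0,0,0],
    [0,0,0],
    [0,0,0],
    [0,0,0],
  ],
  yaw=[0,0,0,0,0,0,0,0],
  hand=[30,30,30,30,30,30,30,30],
  squeeze=70,
)

```text
t: 2.88
eef_pos: [0.4554, -0.3551, 0.0912]
tcp_rot: [3.141, -0.001, 0.158]
contact_force: [0.6, 1.0, 4.9]
opening: 0.0384
```

Call:
drive_tool(
  dp=[
    [-1.4,0,-3.8],
    [-2.7,0,-7.5],
    [-4,0,-11.3],
    [-5.5,0,-15],
    [-6.8,0,-18.8],
    [-7.2,0,-19.7],
    [-7.5,0,-20.7],
    [-7.5,0,-20.7],
    [-7.5,0,-20.7],
  ],
  yaw=[0,0,0,0,0,0,0,0,0],
  hand=[30,30,30,30,30,30,30,30,30],
)

```text
t: 3.63
eef_pos: [0.4488, -0.3561, 0.1098]
tcp_rot: [3.141, -0.001, 0.158]
contact_force: [12.3, -4.3, -31.1]
opening: 0.038
```

Call:
drive_tool(
  dp=[
    [2,0,3],
    [2,0,3],
    [2,0,3],
    [2,0,3],
    [2,0,3],
  ],
  yaw=[0,0,0,0,0],
  hand=[85,85,85,85,85],
)

```text
t: 4.05
eef_pos: [0.449, -0.356, 0.109]
tcp_rot: [3.141, 0.0, 0.157]
contact_force: [0.7, 0.4, -0.8]
opening: 0.0851
```

Call:
drive_tool(
  dp=[
    [0,0,-35],
    [0,0,-75],
    [0,0,-115],
    [0,0,-155],
    [0,0,-180],
    [0,0,-180],
    [0,0,-180],
  ],
  yaw=[0,0,0,0,0,0,0],
  hand=[85,85,85,85,85,85,85],
)

```text
t: 4.63
eef_pos: [0.4496, -0.3562, 0.2905]
tcp_rot: [3.139, -0.003, 0.157]
contact_force: [-0.5, -0.1, -0.0]
opening: 0.0848
```

```bash
python3 knob.py | grep -v zzz; sed -i 's/D>.036)&(D<.047)/D>.036)\&(D<.07)/' knob.py; python3 knob.py; python3 - <<'E'
from h import *
go(.45,-.12,.36,9.3)
E
```

```text
4.6833 [ 0.44902684 -0.35570582  0.28889815] [ 3.14098871e+00 -5.40417155e-04  1.57431724e-01]
console [ 0.4811246  -0.3564047   0.07897877] [-0.33579609 -0.05552835  0.94029654] 2334 19.898583588658934 9.38964725625861
head D [0.03960856 0.04324533 0.04642713] 119
circ -4.2612128257751465 -15.394387245178223 21.518760681152344 [-5.22522013  0.51958361]
axis on face [ 0.48075413 -0.35116979  0.07915561] grip home [ 0.47034445 -0.35289116  0.10830481]
4.7333 [ 0.44875832 -0.35549517  0.28795221] [-3.14094698e+00  8.08682270e-04  1.57440762e-01]
console [ 0.48091553 -0.35601091  0.07892748] [-0.33614595 -0.05523167  0.940189  ] 2359 19.91667881247865 9.330815451612589
head D [0.04328675 0.05968838 0.0608826 ] 1170
circ -4.056604862213135 -15.674783706665039 21.68212127685547 [ -3.54934293 -13.21328514]
axis on face [ 0.46808145 -0.35452273  0.07442633] grip home [ 0.45766092 -0.35623491  0.10357219]
dp [  38.1 -232.4  -71.9] yaw -0.2793088405792048 rows~ 6.0
```

```bash
python3 - <<'E'
from h import *
go(.45,-.03,.42,0); print(r.state()["joints"])
E
```

```text
dp [  52.2 -321.4 -131.9] yaw 9.020691159420778 rows~ 9.0
[ 0.55446178  0.36208343  0.02226639  1.90073838 -0.01015437  0.87991134
 -0.83159214]
```

Call:
drive_tool(
  dp=[
    [0,-20,-35],
    [5,-58,-50],
    [10,-97,-65],
    [20,-136,-80],
    [30,-175,-95],
    [40,-214,-110],
    [48,-253,-125],
    [52,-292,-132],
    [52,-321,-132],
    [52,-321,-132],
    [52,-321,-132],
    [52,-321,-132],
  ],
  yaw=[1,2,3,4,5,6,7,8,9,9,9,9],
  hand=[85,85,85,85,85,85,85,85,85,85,85,85],
)

```text
t: 5.73
eef_pos: [0.4501, -0.0311, 0.4193]
tcp_rot: [3.141, 0.002, 0.001]
contact_force: [0.9, -0.5, 0.5]
opening: 0.085
```

```bash
python3 - <<'E'
from h import *
im,d,c=cap("wrist"); save("w2",im); P=pts(d,c); np.savez("w2.npz",im=im,d=d,P=P)
s=r.state();print(s["t"],s["eef_pos"],s["tcp_rot"])
E
```

```text
5.7833 [ 0.45022143 -0.03166115  0.41943773] [ 3.14125596e+00  2.09733977e-03 -6.44094323e-04]
```

View pics/w2.png

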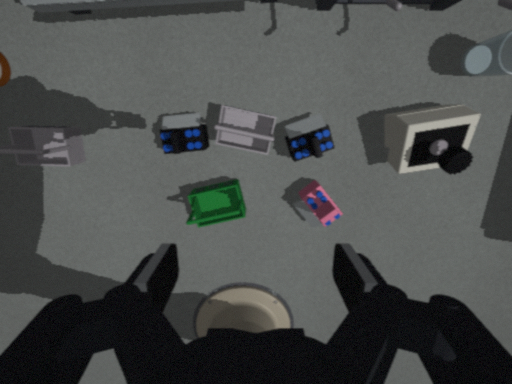

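```bash
cat > obj.py <<'E'
from h import *
def rack(P,x,y):
    m=(np.hypot(P[...,0]-x,P[...,1]-y)<.07)
    f=P[m&(P[...,2]>.085)&(P[...,2]<.115)]; b=P[m&(P[...,2]>.042)&(P[...,2]<.075)]
    rf=cv2.minAreaRect((f[:,:2]*1000).astype(np.float32)); rb=cv2.minAreaRect((b[:,:2]*1000).astype(np.float32))
    print("rack fin med",np.median(f,0).round(4),[np.round(a,1) for a in rf],len(f),"\n  body",[np.round(a,1) for a in rb],len(b), "ztop",np.percentile(f[:,2],90).round(4))
def basket(P,x,y):
    m=(np.hypot(P[...,0]-x,P[...,1]-y)<.09)
    f=P[m&(P[...,2]>.094)&(P[...,2]<.12)]; b=P[m&(P[...,2]>.038)&(P[...,2]<.06)]
    vx,vy,x0,y0=cv2.fitLine((f[:,:2]).astype(np.float32),cv2.DIST_HUBER,0,1e-4,1e-4).ravel()
    t=(f[:,:2]-[x0,y0])@[vx,vy]; lo,hi=np.percentile(t,[1,99]);mid=np.array([x0,y0])+np.array([vx,vy])*(lo+hi)/2
    rb=cv2.minAreaRect((b[:,:2]*1000).astype(np.float32))
    print("basket bar mid",mid.round(4),"dir deg",np.degrees(np.arctan2(-vx*np.sign(vy),abs(vy))).round(1),"len",(hi-lo).round(3),"z",np.percentile(f[:,2],90).round(4),len(f),"\n  rim",[np.round(a,1) for a in rb],len(b))
E
python3 - <<'E'
from obj import *
for n in ("w2","top0","scene0"):
    P=np.load(n+".npz")["P"]; print(n)
    rack(P,.483,.106);rack(P,.474,-.13);basket(P,.488,-.012);basket(P,.457,.37)
E
```

```text
w2
rack fin med [0.4737 0.1007 0.0995] [array([473.5, 102.2]), array([35.4, 12.2]), np.float64(6.0)] 200 
  body [array([477.3,  89.4]), array([ 51.6, 107.7]), np.float64(5.5)] 979 ztop 0.1008
rack fin med [ 0.4684 -0.1342  0.0996] [array([ 478.1, -107.5]), array([90.6, 32.4]), np.float64(68.3)] 187 
  body [array([ 468.2, -120.4]), array([119.4,  71. ]), np.float64(88.7)] 1028 ztop 0.1009
basket bar mid [ 0.4907 -0.0138] dir deg -11.7 len 0.095 z 0.1096 300 
  rim [array([490.5, -11.8]), array([179.,  83.]), np.float64(86.9)] 662
basket bar mid [0.4601 0.3547] dir deg -1.5 len 0.072 z 0.1099 244 
  rim [array([459.7, 367.9]), array([105. ,  70.3]), np.float64(88.8)] 723
top0
rack fin med [0.4707 0.1053 0.0975] [array([486.7,  80.4]), array([33.1, 81.3]), np.float64(34.8)] 37 
  body [array([477.3,  90.6]), array([ 55.7, 108.3]), np.float64(5.7)] 246 ztop 0.1022
rack fin med [ 0.4637 -0.1339  0.0973] [array([ 464.8, -133.8]), array([35.6, 12.3]), np.float64(20.5)] 38 
  body [array([ 465.2, -120. ]), array([ 55.7, 105.1]), np.float64(17.9)] 229 ztop 0.1041
basket bar mid [ 0.4881 -0.
[... 235 characters left out ...]
 np.float64(89.5)] 106
scene0
rack fin med [0.4757 0.1036 0.0997] [array([475.4, 104.6]), array([40.1, 16.8]), np.float64(3.3)] 62 
  body [array([487.1,  92.9]), array([112.,  62.]), np.float64(80.9)] 280 ztop 0.1047
rack fin med [ 0.47   -0.1341  0.0988] [array([ 478.5, -106.8]), array([87.2, 31.3]), np.float64(66.0)] 76 
  body [array([ 470.6, -119.3]), array([ 56.8, 110.1]), np.float64(14.6)] 323 ztop 0.1039
basket bar mid [ 0.492 -0.012] dir deg -11.4 len 0.098 z 0.1127 84 
  rim [array([490.5, -12.7]), array([179. ,  81.8]), np.float64(81.8)] 359
basket bar mid [0.4639 0.3711] dir deg -2.3 len 0.099 z 0.1145 57 
  rim [array([461.9, 374.3]), array([112.2,  79.7]), np.float64(89.5)] 230
```

Call:
drive_tool(
  dp=[
    [40,0,0],
    [80,0,0],
    [120,0,0],
    [160,0,0],
    [190,0,0],
    [190,0,0],
    [190,0,0],
    [190,0,0],
  ],
  yaw=[0,0,0,0,0,0,0,0],
  hand=[50,50,50,50,50,50,50,50],
)

```text
t: 6.45
eef_pos: [0.64, -0.0319, 0.4193]
tcp_rot: [3.141, 0.002, -0.001]
contact_force: [-0.2, -0.5, 0.9]
opening: 0.0502
```

```bash
python3 - <<'E'
from obj import *
im,d,c=cap("wrist"); save("w3",im); P=pts(d,c); np.savez("w3.npz",im=im,d=d,P=P)
s=r.state();print(s["t"],s["eef_pos"],s["tcp_rot"])
Z=P[...,2]
def line(m,nm):
    f=P[m]
    vx,vy,x0,y0=cv2.fitLine(f[:,:2].astype(np.float32),cv2.DIST_HUBER,0,1e-4,1e-4).ravel()
    print(nm,"yaw",np.degrees(np.arctan2(-vx*np.sign(vy),abs(vy))).round(2),"pt",x0.round(4),y0.round(4),"y range",np.percentile(f[:,1],[0,1,99,100]).round(3),"z",np.percentile(f[:,2],[5,50,95]).round(4),len(f))
    n=np.array([vy,-vx])*np.sign(vy); print("   across",np.percentile((f[:,:2]-[x0,y0])@n,[0,3,97,100]).round(4))
rl=(abs(P[...,0]-.70)<.06)&(P[...,1]>-.1)&(P[...,1]<.33)
line(rl&(Z>.15)&(Z<.165),"rail top")
line(rl&(Z>.119)&(Z<.13)&(P[...,0]<.69),"cleat edge")
hk=(abs(P[...,0]-.70)<.06)&(P[...,1]>-.38)&(P[...,1]<-.12)
line(hk&(Z>.218)&(Z<.235),"hook top")
for lo,hi in ((-.4,-.25),(-.25,-.11)):
    q=P[(abs(P[...,0]-.64)<.035)&(P[...,1]>lo)&(P[...,1]<hi)&(Z>.17)&(Z<.22)]
    print("hook",np.median(q,0),len(q),q.min(0),q.max(0))
E
```

```text
6.5 [ 0.63962575 -0.03171395  0.41993456] [ 3.14121187e+00  1.40830886e-03 -9.93417181e-04]
rail top yaw 3.09 pt 0.7044 0.1079 y range [-0.074 -0.071  0.29   0.294] z [0.1535 0.155  0.1564] 2594
   across [-0.0071 -0.0066  0.0065  0.0069]
cleat edge yaw 2.94 pt 0.6784 0.1142 y range [-0.07  -0.065  0.285  0.288] z [0.1196 0.1228 0.1253] 1420
   across [-0.0053 -0.0047  0.0048  0.0064]
hook top yaw 0.08 pt 0.702 -0.2349 y range [-0.339 -0.334 -0.138 -0.137] z [0.2232 0.2248 0.2261] 2054
   across [-0.0075 -0.0064  0.0064  0.0066]
hook [ 0.64915545 -0.31481255  0.19802727] 287 [ 0.63131967 -0.32022603  0.18940804] [ 0.67490744 -0.31234553  0.21681023]
hook [ 0.65000978 -0.18568684  0.19873752] 232 [ 0.63151893 -0.19122694  0.18894254] [ 0.67483293 -0.18304834  0.21690623]
```

View pics/w3.png

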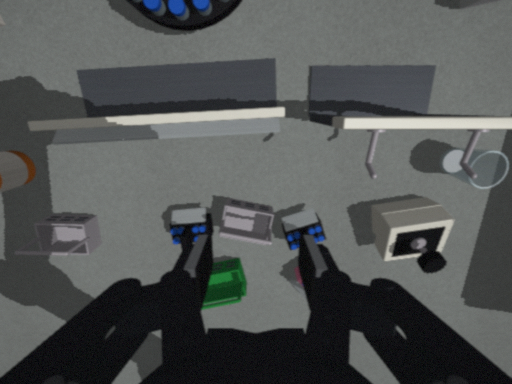

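w3 shows the rail cleat at row ~128, the hooks at (375,160) and (470,160), and the console with the knob out at (430,262). The racks are at (190,230) and (303,230). Next is rack A.

```bash
python3 - <<'E'
from h import *
go(.46,.1015,.25,6)
E
```

```text
dp [-179.5 -133.1  170.1] yaw -6.056918611769959 rows~ 7.0
```

Call:
drive_tool(
  dp=[
    [-27,-20,20],
    [-54,-40,45],
    [-82,-60,70],
    [-109,-80,95],
    [-136,-100,120],
    [-165,-120,150],
    [-180,-133,170],
    [-180,-133,170],
    [-180,-133,170],
    [-180,-133,170],
  ],
  yaw=[-1,-2,-3,-4,-5,-6,-6,-6,-6,-6],
  hand=[50,50,50,50,50,50,50,50,50,50],
)

```text
t: 7.33
eef_pos: [0.461, 0.1018, 0.2515]
tcp_rot: [3.141, -0.002, 0.105]
contact_force: [0.9, -0.3, -0.3]
opening: 0.0497
```

```bash
cat > look.py <<'E'
import sys
from obj import *
im,d,c=cap("wrist"); P=pts(d,c); s=r.state(); print(s["t"],s["eef_pos"].round(4),np.degrees(s["tcp_rot"]).round(2))
save("wl_%d"%(s["t"]*100),im); np.savez("wl.npz",im=im,d=d,P=P)
P=np.where((P[...,2]>.125)[...,None],np.nan,P)
{"r":rack,"b":basket}[sys.argv[1]](P,float(sys.argv[2]),float(sys.argv[3]))
E
python3 look.py r .4735 .1015;python3 -c "
from h import *
go(.4735,.1015,.075,6)"
```

```text
7.3833 [0.4615 0.1017 0.2517] [ 1.80e+02 -1.50e-01  5.95e+00]
rack fin med [0.476  0.1029 0.0999] [array([474. , 102.4]), array([35., 11.]), np.float64(5.9)] 350 
  body [array([478.7,  88.4]), array([ 52.3, 109.8]), np.float64(6.1)] 2291 ztop 0.1008
dp [ 11.4   1.4 176.7] yaw -0.051276312533872215 rows~ 5.0
```

Call:
drive_tool(
  dp=[
    [5,1,40],
    [12,1,80],
    [12,1,115],
    [12,1,145],
    [12,1,165],
    [12,1,176],
    [12,1,176],
    [12,1,176],
  ],
  yaw=[0,0,0,0,0,0,0,0],
  hand=[50,50,50,50,50,50,50,50],
)

```text
t: 8.05
eef_pos: [0.4734, 0.1021, 0.0746]
tcp_rot: [3.141, -0.0, 0.104]
contact_force: [0.3, -0.3, -0.2]
opening: 0.05
```

Call:
drive_tool(
  dp=[
    [0,0,0],
    [0,0,0],
    [0,0,0],
    [0,0,0],
    [0,0,0],
    [0,0,0],
  ],
  yaw=[0,0,0,0,0,0],
  hand=[4,4,4,4,4,4],
  squeeze=60,
)

```text
t: 8.55
eef_pos: [0.473, 0.1029, 0.0753]
tcp_rot: [-3.141, -0.002, 0.105]
contact_force: [-1.2, 0.0, 7.8]
opening: 0.0111
```

```bash
python3 -c "
from h import *
s=r.state();print(s['eef_pos'],s['tcp_rot'])
xf=lambda y:.6975-.0524*(y-.11)
go(.474,.1022,.26); go(.57,.16,.26,3); go(xf(.16)-.0485-.001,.16,.26,3)"
```

```text
[0.47299739 0.10287164 0.07531337] [-3.14121596e+00 -1.74592189e-03  1.05231689e-01]
dp [   1.2    0.7 -184.7] yaw None rows~ 5.0
dp [ 102.8  -46.7 -184.5] yaw 3.0293316236036674 rows~ 6.0
dp [ 177.8  -38.8 -184.4] yaw 3.0293316236036674 rows~ 7.0
```

Call:
drive_tool(
  dp=[
    [0,0,-30],
    [0,0,-65],
    [10,-5,-100],
    [30,-10,-135],
    [55,-15,-165],
    [85,-22,-184],
    [115,-28,-184],
    [140,-34,-184],
    [160,-39,-184],
    [178,-39,-184],
    [178,-39,-184],
    [178,-39,-184],
  ],
  yaw=[0,0,0,1,2,3,3,3,3,3,3,3],
  hand=[4,4,4,4,4,4,4,4,4,4,4,4],
)

```text
t: 9.55
eef_pos: [0.6451, 0.1598, 0.2576]
tcp_rot: [3.141, 0.002, 0.053]
contact_force: [-0.9, 0.3, -2.7]
opening: 0.011
```

```bash
cat > rl.py <<'E'
from h import *
s=r.state();p=s["eef_pos"];print(p.round(4),np.degrees(s["tcp_rot"]).round(2),s["contact_force"].round(1),s["opening"])
im,d,c=cap("wrist"); P=pts(d,c); save("wr_%d"%(s["t"]*100),im)
xf=.6975-.0524*(P[...,1]-.11); X=P[...,0]-xf; Z=P[...,2]
# lower-front rows: rear strip & fin seen from camera, in rail frame
m=(abs(P[...,1]-p[1])<.03)&(X<.03)&(X>-.08)
f=P[m&(abs(P[...,1]-p[1])<.012)&(Z<p[2]+.03)&(Z>p[2]-.02)]
for a in np.arange(-.06,.012,.004):
    q=m&(abs(X-a)<.002)&(abs(P[...,1]-p[1])>.015)
    if q.sum()>3: print("x %.0f z"%(a*1000),(np.percentile(Z[q],[10,50,90])*1000).round(1),q.sum())
E
python3 rl.py
```

```text
[0.6451 0.1598 0.2576] [1.7997e+02 9.0000e-02 3.0100e+00] [-0.9  0.3 -2.7] 0.01102399114143792
x -60 z [241.1 242.7 310.2] 232
x -56 z [230.1 241.  307.4] 575
x -52 z [229.8 231.2 306.2] 420
x -48 z [230.2 305.1 306.5] 348
x -44 z [242.3 294.6 305.4] 1224
x -40 z [241.8 332.7 340.3] 1726
x -36 z [240.5 300.  338.4] 1589
x -32 z [233.1 329.5 342.7] 2715
x -28 z [229.2 344.  347.6] 836
x -24 z [224.8 226.5 228.3] 358
x -20 z [124.3 222.1 224.1] 403
x -16 z [120.3 217.6 220.1] 444
x -12 z [116.  213.4 215.9] 467
x -8 z [112.2 209.5 211.8] 420
x -4 z [110.5 207.1 208.7] 124
x 0 z [153.9 154.7 155.3] 68
x 4 z [154.2 155.  156. ] 176
x 8 z [154.2 155.  155.9] 166
```

Call:
drive_tool(
  dp=[
    [0,0,20],
    [0,0,40],
    [0,0,55],
    [0,0,68],
    [0,0,78],
    [0,0,85],
    [0,0,89],
    [1,0,91],
    [2,0,93],
    [2.5,0,95],
    [2.5,0,95],
    [2.5,0,95],
  ],
  yaw=[0,0,0,0,0,0,0,0,0,0,0,0],
  hand=[4,4,4,4,4,4,4,4,4,4,4,4],
)

```text
t: 10.6
eef_pos: [0.6481, 0.1604, 0.164]
tcp_rot: [-3.141, -0.001, 0.053]
contact_force: [-1.5, 0.7, -1.3]
opening: 0.0111
```

```bash
python3 rl.py|head -1
```

```text
[0.6481 0.1604 0.164 ] [-1.7999e+02 -5.0000e-02  3.0300e+00] [-1.5  0.7 -1.3] 0.011134162847409814
```

Call:
drive_tool(
  dp=[
    [1,0,1],
    [1,0,1],
    [1,0,1],
    [1,0,1],
    [1,0,1],
  ],
  yaw=[0,0,0,0,0],
  hand=[20,30,40,40,40],
)

```text
t: 11.07
eef_pos: [0.6489, 0.1603, 0.1625]
tcp_rot: [-3.142, -0.0, 0.053]
contact_force: [-0.7, -0.3, 1.1]
opening: 0.0402
```

Call:
drive_tool(
  dp=[
    [0,0,-25],
    [0,0,-60],
    [0,0,-100],
    [-30,0,-130],
    [-60,0,-160],
    [-60,0,-180],
    [-60,0,-180],
    [-60,0,-180],
  ],
  yaw=[0,0,0,0,0,0,0,0],
  hand=[40,40,40,40,40,40,40,40],
)

```text
t: 11.73
eef_pos: [0.5892, 0.1572, 0.3442]
tcp_rot: [-3.141, -0.003, 0.053]
contact_force: [0.5, -1.0, -0.9]
opening: 0.0398
```

```bash
cat > chk.py <<'E'
import sys
from h import *
im,d,c=cap("wrist"); P=pts(d,c); s=r.state();save("wc_%d"%(s["t"]*100),im); print(s["t"],s["eef_pos"].round(4))
yc=float(sys.argv[1]); X=P[...,0]-(.6975-.0524*(P[...,1]-.11)); Z=P[...,2]
m=(abs(P[...,1]-yc)<.05)&(X>-.09)&(X<0)&(Z<.3)
f=P[m&(Z>.172)&(Z<.2)]; print("fin top z",np.percentile(f[:,2],[10,50,90]).round(4),len(f),"x",np.percentile(X[m&(Z>.18)&(Z<.2)],[2,50,98]).round(4),"y",np.median(f[:,1]).round(4))
b=m&(Z>.128)&(Z<.153)&(X<-.03); print("vials/top x",np.percentile(X[b],[2,98]).round(4),"z",np.percentile(Z[b],[5,50,95]).round(4),"y",np.percentile(P[...,1][b],[1,99]).round(4))
E
python3 chk.py .16
```

```text
11.7833 [0.5891 0.157  0.3427]
fin top z [0.1869 0.1883 0.1892] 409 x [-0.0641 -0.0463 -0.0292] y 0.1593
vials/top x [-0.0693 -0.0305] z [0.1354 0.1373 0.1489] y [0.1201 0.1983]
```

```bash
python3 -c "
from h import *
go(.455,-.138,.25,19.5)"
```

```text
dp [-149.5  287.5   92.5] yaw -16.487078683229953 rows~ 9.0
```

Call:
drive_tool(
  dp=[
    [-18,34,0],
    [-36,68,0],
    [-54,102,5],
    [-72,136,15],
    [-90,170,30],
    [-108,204,45],
    [-126,238,60],
    [-144,270,78],
    [-150,287,92],
    [-150,287,92],
    [-150,287,92],
    [-150,287,92],
  ],
  yaw=[-2,-4,-6,-8,-10,-12,-14,-16,-16.5,-16.5,-16.5,-16.5],
  hand=[50,50,50,50,50,50,50,50,50,50,50,50],
)

```text
t: 12.78
eef_pos: [0.4548, -0.1368, 0.25]
tcp_rot: [-3.141, 0.001, 0.341]
contact_force: [0.5, 1.3, -0.4]
opening: 0.0499
```

```bash
sed -i 's/<.07)$/<.055)/' obj.py; python3 look.py r .468 -.134;python3 -c "
from h import *
go(.468,-.134,.075,19.5)"
```

```text
12.8333 [ 0.455  -0.1364  0.2503] [-1.7997e+02 -1.0000e-02  1.9600e+01]
rack fin med [ 0.468  -0.1351  0.0999] [array([ 466.6, -135.6]), array([36. , 11.2]), np.float64(19.6)] 370 
  body [array([ 469.3, -134.9]), array([52.4, 79.9]), np.float64(19.2)] 2166 ztop 0.101
dp [ 13.    2.2 175.3] yaw 0.09554785801410048 rows~ 5.0
```

Call:
drive_tool(
  dp=[
    [5,2,40],
    [11.4,3,80],
    [11.4,3,115],
    [11.4,3,145],
    [11.4,3,165],
    [11.4,3,175],
    [11.4,3,175],
    [11.4,3,175],
  ],
  yaw=[0,0,0,0,0,0,0,0],
  hand=[50,50,50,50,50,50,50,50],
)

```text
t: 13.5
eef_pos: [0.4667, -0.1353, 0.0753]
tcp_rot: [-3.141, 0.0, 0.343]
contact_force: [0.4, -0.3, -0.3]
opening: 0.0501
```

Call:
drive_tool(
  dp=[
    [0,0,0],
    [0,0,0],
    [0,0,0],
    [0,0,0],
    [0,0,0],
    [0,0,0],
  ],
  yaw=[0,0,0,0,0,0],
  hand=[4,4,4,4,4,4],
  squeeze=60,
)

```text
t: 14.0
eef_pos: [0.4663, -0.1364, 0.0762]
tcp_rot: [3.141, -0.001, 0.341]
contact_force: [-0.4, 1.9, 8.3]
opening: 0.0109
```

```bash
python3 -c "
from h import *
s=r.state();print(s['eef_pos'],s['tcp_rot'])
xf=lambda y:.6975-.0524*(y-.11)
go(.4668,-.1355,.26); go(xf(.05)-.0485,.05,.26,3)"
```

```text
[ 0.46629968 -0.13635813  0.07621788] [ 3.14111037e+00 -1.07411453e-03  3.40870938e-01]
dp [   1.    -0.6 -183.8] yaw None rows~ 5.0
dp [ 237.6 -113.4 -183.6] yaw 16.530466080927795 rows~ 8.0
```

Call:
drive_tool(
  dp=[
    [0,0,-30],
    [0,0,-65],
    [0,0,-100],
    [0,0,-140],
    [30,-15,-165],
    [65,-31,-184],
    [100,-48,-184],
    [135,-65,-184],
    [170,-81,-184],
    [205,-98,-184],
    [228,-109,-184],
    [238,-113,-184],
  ],
  yaw=[0,0,0,0,2,5,8,11,14,16.5,16.5,16.5],
  hand=[4,4,4,4,4,4,4,4,4,4,4,4],
)

```text
t: 15.0
eef_pos: [0.6543, 0.0541, 0.2589]
tcp_rot: [-3.14, -0.0, 0.057]
contact_force: [0.1, 1.0, -2.7]
opening: 0.0107
```

Call:
drive_tool(
  dp=[
    [0,0,0],
    [0,0,0],
  ],
  yaw=[0,0],
  hand=[4,4],
)

```text
t: 15.17
eef_pos: [0.6518, 0.0491, 0.2588]
tcp_rot: [3.141, 0.002, 0.053]
contact_force: [-0.4, -0.7, -3.5]
opening: 0.0114
```

```bash
python3 rl.py; python3 -c "
from h import *
xf=lambda y:.6975-.0524*(y-.11)
go(xf(.05)-.0485-.001,.05,.26,3)"
```

```text
[0.6518 0.0491 0.2588] [1.7996e+02 1.1000e-01 3.0500e+00] [-0.4 -0.7 -3.5] 0.011373929403809942
x -60 z [241.5 242.8 311.6] 183
x -56 z [230.6 241.9 309.4] 510
x -52 z [230.1 235.4 307.3] 479
x -48 z [230.4 306.1 307.5] 364
x -44 z [241.8 305.5 307.2] 523
x -40 z [242.3 301.3 338.6] 1783
x -36 z [242.  304.9 341.6] 2202
x -32 z [232.2 328.  339.1] 2420
x -28 z [230.1 345.4 348.5] 1149
x -24 z [225.7 227.7 229.5] 356
x -20 z [220.7 223.6 225.6] 376
x -16 z [120.1 218.8 221.2] 473
x -12 z [116.5 214.8 217.2] 443
x -8 z [112.4 210.7 213.1] 427
x -4 z [111.7 208.4 209.8] 170
x 0 z [153.3 154.3 155.4] 69
x 4 z [154.3 155.  155.9] 173
x 8 z [154.3 155.1 156. ] 174
dp [-0.2 -1.9 -1. ] yaw -0.0261502584688742 rows~ 1.0
```

Call:
drive_tool(
  dp=[
    [0,0,20],
    [0,0,40],
    [0,0,55],
    [0,0,68],
    [0,0,78],
    [0,0,85],
    [0,0,89],
    [1,0,91],
    [2,0,93],
    [2.5,0,95],
    [2.5,0,95],
    [2.5,0,95],
  ],
  yaw=[0,0,0,0,0,0,0,0,0,0,0,0],
  hand=[4,4,4,4,4,4,4,4,4,4,4,4],
)

```text
t: 16.22
eef_pos: [0.6541, 0.0496, 0.1649]
tcp_rot: [3.141, 0.002, 0.053]
contact_force: [-4.9, -0.3, 0.9]
opening: 0.0111
```

Call:
drive_tool(
  dp=[
    [1,0,1],
    [1,0,1],
    [1,0,1],
    [1,0,1],
    [1,0,1],
  ],
  yaw=[0,0,0,0,0],
  hand=[20,30,40,40,40],
)

```text
t: 16.63
eef_pos: [0.6564, 0.0499, 0.1637]
tcp_rot: [-3.141, -0.001, 0.053]
contact_force: [0.8, -0.8, 0.7]
opening: 0.0401
```

Call:
drive_tool(
  dp=[
    [0,0,-25],
    [0,0,-60],
    [0,0,-100],
    [-30,0,-130],
    [-60,0,-160],
    [-60,0,-180],
    [-60,0,-180],
    [-60,0,-180],
  ],
  yaw=[0,0,0,0,0,0,0,0],
  hand=[40,40,40,40,40,40,40,40],
)

```text
t: 17.3
eef_pos: [0.5966, 0.0467, 0.3452]
tcp_rot: [-3.141, -0.004, 0.053]
contact_force: [-0.1, -1.0, -0.3]
opening: 0.0398
```

```bash
python3 chk.py .05; python3 chk.py .16; python3 -c "
from h import *
go(.43,-.02,.26,78.3)"
```

```text
17.35 [0.5963 0.0466 0.3437]
fin top z [0.1871 0.1884 0.1892] 401 x [-0.0637 -0.0458 -0.0296] y 0.0485
vials/top x [-0.0689 -0.0301] z [0.1354 0.1373 0.1488] y [0.0091 0.0877]
17.4 [0.5961 0.0466 0.3428]
fin top z [0.1769 0.188  0.1893] 552 x [-0.0641 -0.0465 -0.0294] y 0.1561
vials/top x [-0.0684 -0.031 ] z [0.1354 0.1398 0.1493] y [0.1187 0.1971]
dp [-169.3   57.7   82.9] yaw -75.27325823061871 rows~ 5.0
```

```bash
python3 -c "
from h import *
go(.486,-.06,.27,78.3)"
```

```text
dp [-115.5  100.6   72.9] yaw -75.27325823061871 rows~ 5.0
```

Call:
drive_tool(
  dp=[
    [-11,10,5],
    [-22,20,10],
    [-33,30,20],
    [-44,40,25],
    [-55,50,30],
    [-66,60,40],
    [-77,70,45],
    [-90,80,55],
    [-103,90,65],
    [-115,100,73],
    [-115,100,73],
    [-115,100,73],
  ],
  yaw=[-7,-14,-21,-28,-35,-42,-49,-56,-63,-70,-75.3,-75.3],
  hand=[40,40,40,40,40,40,40,40,40,40,40,40],
)

```text
t: 18.4
eef_pos: [0.4856, -0.0601, 0.2687]
tcp_rot: [-3.138, 0.0, 1.37]
contact_force: [-0.1, 0.2, -0.2]
opening: 0.04
```

Call:
drive_tool(
  dp=[
    [0,0,0],
    [0,0,0],
  ],
  yaw=[0,0],
  hand=[40,40],
)

```text
t: 18.57
eef_pos: [0.487, -0.059, 0.27]
tcp_rot: [-3.141, -0.001, 1.364]
contact_force: [-0.6, 0.1, -0.1]
opening: 0.0401
```

```bash
python3 look.py b .49 -.0135; python3 -c "
from h import *
go(.486,-.033,.095,78.3)"
```

```text
18.6167 [ 0.4871 -0.0589  0.2702] [-1.7998e+02 -2.0000e-02  7.8210e+01]
basket bar mid [ 0.491  -0.0131] dir deg -11.6 len 0.096 z 0.1095 680 
  rim [array([490.8, -13.5]), array([99.2, 70.1]), np.float64(78.3)] 766
dp [ 25.1  -6.3 175.2] yaw -0.09338033802563928 rows~ 5.0
```

Call:
drive_tool(
  dp=[
    [10,-3,40],
    [25,-5.3,80],
    [25,-5.3,115],
    [25,-5.3,145],
    [25,-5.3,165],
    [25,-5.3,175],
    [25,-5.3,175],
    [25,-5.3,175],
  ],
  yaw=[0,0,0,0,0,0,0,0],
  hand=[40,40,40,40,40,40,40,40],
)

```text
t: 19.28
eef_pos: [0.4866, -0.0331, 0.0952]
tcp_rot: [-3.141, 0.0, 1.367]
contact_force: [0.7, -0.0, 0.9]
opening: 0.0398
```

Call:
drive_tool(
  dp=[
    [0,0,0],
    [0,0,0],
    [0,0,0],
    [0,0,0],
    [0,0,0],
    [0,0,0],
  ],
  yaw=[0,0,0,0,0,0],
  hand=[2,2,2,2,2,2],
  squeeze=60,
)

```text
t: 19.78
eef_pos: [0.4865, -0.0337, 0.0964]
tcp_rot: [3.141, -0.0, 1.367]
contact_force: [-2.5, 0.8, 8.0]
opening: 0.0054
```

Call:
drive_tool(
  dp=[
    [0,0,-30],
    [0,0,-65],
    [0,0,-100],
    [0,0,-135],
    [0,0,-170],
    [0,0,-195],
    [0,0,-205],
    [0,0,-205],
    [0,0,-205],
  ],
  yaw=[0,0,0,0,0,0,0,0,0],
  hand=[2,2,2,2,2,2,2,2,2],
)

```text
t: 20.53
eef_pos: [0.486, -0.0341, 0.2999]
tcp_rot: [3.142, 0.0, 1.366]
contact_force: [-0.4, 0.4, -3.0]
opening: 0.0061
```

```bash
cat > bv.py <<'E'
from h import *
s=r.state();p=s["eef_pos"];print(s["t"],p.round(4),np.degrees(s["tcp_rot"]).round(2),s["contact_force"].round(1),s["opening"])
im,d,c=cap("wrist"); P=pts(d,c); save("bv_%d"%(s["t"]*100),im)
R=Ro.from_euler('xyz',s["tcp_rot"]).as_matrix(); L=(P-p)@R*1000
m=(abs(L[...,1])<12)&(L[...,2]>-30)&(L[...,2]<20)&(L[...,0]>11)&(L[...,0]<110)
q=L[m]; 
for a in range(12,110,6):
    k=abs(q[:,0]-a)<3
    if k.sum()>2: print(a,np.median(q[k],0).round(1),q[k][:,2].min().round(1),k.sum())
E
python3 bv.py; python3 -c "
from h import *
go(.58,-.331,.30,90); go(.6474,-.331,.30,90)"
```

```text
20.5333 [ 0.486  -0.0341  0.2999] [1.800e+02 3.000e-02 7.829e+01] [-0.4  0.4 -3. ] 0.006089126652324794
12 [ 13.1   0.5 -11.9] -24.2 115
18 [ 17.8   1.  -11.9] -13.8 169
24 [ 23.8   0.7 -11.8] -13.7 182
30 [ 29.9   0.5 -11.9] -13.5 186
36 [ 36.1   0.9 -11.8] -13.7 190
42 [ 42.    0.7 -11.8] -13.9 188
48 [ 47.9   0.4 -11.8] -13.6 204
54 [ 54.    0.4 -11.7] -13.3 217
60 [ 59.9   0.4 -11.6] -13.6 224
66 [ 66.    0.4 -11.5] -13.9 238
72 [70.1  0.4 -3.5] -12.1 100
dp [-271.6  152.7   -1. ] yaw -11.695731936851075 rows~ 8.0
dp [-258.   218.7   -1.2] yaw -11.695731936851075 rows~ 9.0
```

```bash
python3 -c "
from h import *
go(.55,-.3395,.30,90);go(.55,-.3395,.22,90)"
```

```text
dp [-286.  125.   -1.] yaw -11.695731936851075 rows~ 8.0
dp [-286.   125.2   79. ] yaw -11.695731936851075 rows~ 8.0
```

Call:
drive_tool(
  dp=[
    [-25,11,0],
    [-58,25,0],
    [-91,40,0],
    [-124,54,0],
    [-157,68,0],
    [-190,83,0],
    [-223,97,0],
    [-255,111,0],
    [-276,120,20],
    [-286,125,45],
    [-286,125,70],
    [-286,125,79],
  ],
  yaw=[-2,-4,-6,-8,-10,-11.7,-11.7,-11.7,-11.7,-11.7,-11.7,-11.7],
  hand=[2,2,2,2,2,2,2,2,2,2,2,2],
)

```text
t: 21.58
eef_pos: [0.5483, -0.3389, 0.215]
tcp_rot: [-3.134, -0.004, 1.57]
contact_force: [-1.2, 0.1, -2.7]
opening: 0.0057
```

Call:
drive_tool(
  dp=[
    [0,0,0],
    [0,0,0],
    [0,0,0],
  ],
  yaw=[0,0,0],
  hand=[2,2,2],
)

```text
t: 21.83
eef_pos: [0.5517, -0.3385, 0.2223]
tcp_rot: [3.141, 0.0, 1.572]
contact_force: [0.1, 0.2, -0.9]
opening: 0.0057
```

```bash
python3 bv.py;python3 -c "
from h import *
go(.6495,-.3395,.22,90)"; ls -t pics|head -1
```

```text
21.8333 [ 0.5517 -0.3385  0.2223] [1.7995e+02 1.0000e-02 9.0090e+01] [ 0.1  0.2 -0.9] 0.005728125845084062
12 [ 13.    0.8 -12. ] -14.9 114
18 [ 18.1   0.3 -12. ] -13.8 167
24 [ 24.    0.8 -11.8] -13.8 182
30 [ 30.    0.5 -11.9] -13.8 182
36 [ 36.    0.8 -11.8] -13.4 189
42 [ 42.1   0.3 -11.8] -13.8 194
48 [ 48.    0.5 -11.8] -13.4 198
54 [ 54.    0.3 -11.8] -13.8 208
60 [ 60.1   0.3 -11.7] -14.0 239
66 [ 66.    0.7 -11.4] -13.5 241
72 [70.2  0.3 -2.3] -12.7 94
dp [-0.9 97.7  2.9] yaw 0.08065953393594327 rows~ 3.0
bv_2183.png
```

Call:
drive_tool(
  dp=[
    [-1,12,2],
    [-1,26,2],
    [-1,40,2],
    [-1,54,2],
    [-1,66,2],
    [-1,77,2],
    [-1,86,2],
    [-1,93,2],
    [-1,98,2],
    [-1,98,2],
    [-1,98,2],
  ],
  yaw=[0,0,0,0,0,0,0,0,0,0,0],
  hand=[2,2,2,2,2,2,2,2,2,2,2],
)

```text
t: 22.8
eef_pos: [0.6488, -0.3401, 0.2193]
tcp_rot: [-3.141, -0.0, 1.571]
contact_force: [0.1, -0.4, -1.9]
opening: 0.0057
```

```bash
python3 bv.py; ls -t pics|head -1
```

```text
22.8 [ 0.6488 -0.3401  0.2193] [-179.97   -0.     90.02] [ 0.1 -0.4 -1.9] 0.005651174441188569
12 [ 13.2   0.6 -11.8] -25.3 116
18 [ 18.3   0.3 -11.8] -13.7 180
24 [24.5 -4.5  3.8] -13.8 371
30 [ 30.    0.3 -11.8] -13.6 190
36 [ 35.9   0.8 -11.8] -13.7 182
42 [ 41.9   0.3 -11.9] -13.6 197
48 [ 48.    0.7 -11.8] -13.5 196
54 [ 54.    0.3 -11.7] -13.6 209
60 [ 60.1   0.3 -11.6] -13.9 237
66 [ 66.    0.3 -11.4] -13.4 241
72 [70.2  0.3 -2.3] -12.6 96
bv_2280.png
```

View pics/bv_2280.png

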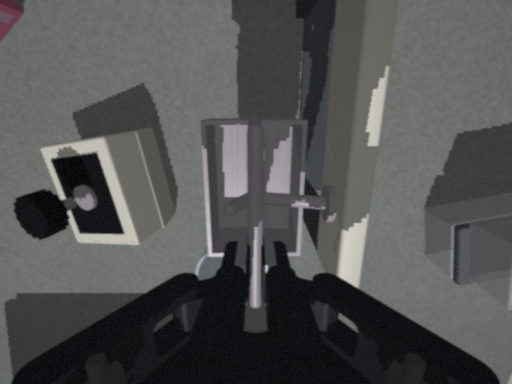

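Call:
drive_tool(
  dp=[
    [0,0,5],
    [0,0,11],
    [0,0,17],
    [0,0,22],
    [0,0,26],
    [0,0,29],
    [0,0,31],
    [0,0,31],
    [0,0,31],
  ],
  yaw=[0,0,0,0,0,0,0,0,0],
  hand=[2,2,2,2,2,2,2,2,2],
)

```text
t: 23.6
eef_pos: [0.65, -0.3401, 0.1896]
tcp_rot: [3.139, 0.001, 1.571]
contact_force: [1.5, -0.1, 3.8]
opening: 0.0058
```

The view shows the bar at column 255 over the hook at row 203, with the tip in front of the bar. Now I'll release it.

Call:
drive_tool(
  dp=[
    [0,0,0],
    [0,0,0],
    [0,0,0],
    [0,0,0],
    [0,0,0],
  ],
  yaw=[0,0,0,0,0],
  hand=[8,14,22,30,30],
)

```text
t: 24.02
eef_pos: [0.6486, -0.3401, 0.1882]
tcp_rot: [-3.141, -0.0, 1.571]
contact_force: [0.4, -0.9, 0.1]
opening: 0.0298
```

Call:
drive_tool(
  dp=[
    [0,0,-15],
    [0,0,-40],
    [0,0,-75],
    [0,0,-110],
    [0,0,-145],
    [0,0,-170],
    [0,0,-170],
    [0,0,-170],
  ],
  yaw=[0,0,0,0,0,0,0,0],
  hand=[30,30,30,30,30,30,30,30],
)

```text
t: 24.68
eef_pos: [0.6493, -0.3402, 0.3602]
tcp_rot: [3.139, 0.001, 1.571]
contact_force: [1.0, -0.6, -0.6]
opening: 0.0296
```

```bash
cat > hk.py <<'E'
import sys
from h import *
im,d,c=cap(sys.argv[2] if len(sys.argv)>2 else "wrist"); P=pts(d,c); s=r.state();save("hk_%d"%(s["t"]*100),im); print(s["t"],s["eef_pos"].round(4))
yc=float(sys.argv[1]);Z=P[...,2]
for o in (-40,-28,-15,15,28,40):
    q=P[(abs(P[...,1]-yc-o/1000)<.004)&(P[...,0]>.62)&(P[...,0]<.69)&(Z>.18)&(Z<.24)]
    if len(q): print(o,"x",np.median(q[:,0]).round(4),"ztop",np.percentile(q[:,2],95).round(4),len(q))
q=P[(abs(P[...,1]-yc)<.08)&(P[...,0]>.57)&(P[...,0]<.69)&(Z>.12)&(Z<.16)]
print("rim",np.percentile(q,[1,50,99],axis=0).round(3).tolist(),len(q))
E
python3 hk.py -.319; python3 -c "
from h import *
go(.458,.335,.30,88)"
```

```text
24.7333 [ 0.6487 -0.34    0.3583]
-40 x 0.6511 ztop 0.2024 45
-28 x 0.651 ztop 0.2026 48
-15 x 0.651 ztop 0.2034 49
15 x 0.6509 ztop 0.204 50
28 x 0.6509 ztop 0.2044 49
40 x 0.6509 ztop 0.2051 55
rim [[0.616, -0.368, 0.121], [0.647, -0.317, 0.143], [0.685, -0.267, 0.147]] 980
dp [ 675.1 -190.4   58.2] yaw 2.0271298549374137 rows~ 17.0
```

Call:
drive_tool(
  dp=[
    [20,-6,0],
    [58,-16,0],
    [96,-27,0],
    [134,-38,0],
    [172,-48,0],
    [210,-59,0],
    [248,-70,0],
    [286,-81,0],
    [324,-91,0],
    [362,-102,0],
    [400,-113,0],
    [438,-124,0],
  ],
  yaw=[0,0,0,0,0,0,0,0,0,0,0,0],
  hand=[40,40,40,40,40,40,40,40,40,40,40,40],
)

```text
t: 25.73
eef_pos: [0.5232, 0.0991, 0.3569]
tcp_rot: [-3.139, 0.001, 1.571]
contact_force: [0.7, 0.6, -0.1]
opening: 0.0397
```

Call:
drive_tool(
  dp=[
    [38,-11,5],
    [76,-22,10],
    [114,-32,20],
    [152,-43,30],
    [190,-54,40],
    [220,-62,50],
    [237,-66,58],
    [237,-66,58],
    [237,-66,58],
  ],
  yaw=[2,2,2,2,2,2,2,2,2],
  hand=[40,40,40,40,40,40,40,40,40],
)

```text
t: 26.48
eef_pos: [0.4575, 0.3349, 0.2986]
tcp_rot: [-3.138, 0.002, 1.539]
contact_force: [-0.3, -1.1, -0.8]
opening: 0.0401
```

```bash
python3 look.py b .46 .371; python3 -c "
from h import *
go(.459,.391,.095,88)"
```

```text
26.5333 [0.4584 0.3339 0.2992] [-1.7988e+02  1.2000e-01  8.8050e+01]
basket bar mid [0.418  0.3399] dir deg -1.3 len 0.094 z 0.1096 494 
  rim [array([417.5, 339. ]), array([102.5,  70.2]), np.float64(88.3)] 524
dp [ 57.5  -0.9 204.1] yaw 0.05045825188585695 rows~ 6.0
```

Basket 2 was knocked to about (0.418, 0.340), so I'll regrasp using that position.

```bash
python3 look.py b .418 .34; python3 -c "
from h import *
go(.4178,.320,.095,88.5)"
```

```text
26.5833 [0.4589 0.3334 0.2997] [-1.7993e+02  1.0000e-01  8.7970e+01]
basket bar mid [0.4181 0.3388] dir deg -1.6 len 0.096 z 0.1095 505 
  rim [array([417.5, 339.3]), array([102.4,  69.9]), np.float64(88.6)] 666
dp [-14.5 -40.4 204.8] yaw -0.5333174740960374 rows~ 6.0
```

Call:
drive_tool(
  dp=[
    [-8,-20,20],
    [-15,-40,50],
    [-15,-40,90],
    [-15,-40,125],
    [-15,-40,160],
    [-15,-40,185],
    [-15,-40,200],
    [-15,-40,205],
    [-15,-40,205],
    [-15,-40,205],
  ],
  yaw=[-0.5,-0.5,-0.5,-0.5,-0.5,-0.5,-0.5,-0.5,-0.5,-0.5],
  hand=[40,40,40,40,40,40,40,40,40,40],
)

```text
t: 27.42
eef_pos: [0.4189, 0.3208, 0.0962]
tcp_rot: [3.141, -0.0, 1.544]
contact_force: [-0.7, 0.5, -0.1]
opening: 0.04
```

Call:
drive_tool(
  dp=[
    [0,0,0],
    [0,0,0],
    [0,0,0],
    [0,0,0],
    [0,0,0],
    [0,0,0],
  ],
  yaw=[0,0,0,0,0,0],
  hand=[2,2,2,2,2,2],
  squeeze=60,
)

```text
t: 27.92
eef_pos: [0.4182, 0.3214, 0.0965]
tcp_rot: [3.141, -0.001, 1.545]
contact_force: [-2.1, -0.9, 6.1]
opening: 0.0059
```

Call:
drive_tool(
  dp=[
    [0,0,-30],
    [0,0,-65],
    [0,0,-100],
    [0,0,-135],
    [0,0,-170],
    [0,0,-195],
    [0,0,-205],
    [0,0,-205],
    [0,0,-205],
  ],
  yaw=[0,0,0,0,0,0,0,0,0],
  hand=[2,2,2,2,2,2,2,2,2],
)

```text
t: 28.67
eef_pos: [0.418, 0.3206, 0.2999]
tcp_rot: [3.141, 0.001, 1.545]
contact_force: [0.1, 0.7, -2.8]
opening: 0.0055
```

```bash
python3 bv.py; python3 -c "
from h import *
go(.55,-.2105,.30,90)"
```

```text
28.6667 [0.418  0.3206 0.2999] [1.7999e+02 3.0000e-02 8.8500e+01] [ 0.1  0.7 -2.8] 0.005511820599950301
12 [ 13.    0.8 -12.2] -21.6 116
18 [ 17.9   0.8 -12.2] -14.1 173
24 [ 24.    0.8 -12.2] -13.9 183
30 [ 30.1   0.3 -12.1] -14.0 180
36 [ 35.9   0.8 -12.2] -14.0 185
42 [ 42.    0.3 -12. ] -14.2 197
48 [ 48.1   0.3 -12.1] -13.9 204
54 [ 53.9   0.3 -11.9] -14.4 219
60 [ 60.1   0.3 -11.9] -14.5 227
66 [65.2 -0.2 -8.6] -13.5 196
dp [-5.272e+02  1.460e+02 -3.000e-01] yaw -1.486725750286837 rows~ 14.0
```

Call:
drive_tool(
  dp=[
    [-20,5,0],
    [-55,15,0],
    [-92,25,0],
    [-129,35,0],
    [-166,46,0],
    [-203,56,0],
    [-240,66,0],
    [-277,77,0],
    [-314,87,0],
    [-351,97,0],
    [-380,105,0],
    [-400,111,0],
  ],
  yaw=[0,0,-1,-1.5,-1.5,-1.5,-1.5,-1.5,-1.5,-1.5,-1.5,-1.5],
  hand=[2,2,2,2,2,2,2,2,2,2,2,2],
)

```text
t: 29.72
eef_pos: [0.5181, -0.0853, 0.298]
tcp_rot: [-3.138, 0.0, 1.568]
contact_force: [0.3, 0.4, -2.2]
opening: 0.0056
```

```bash
python3 -c "
from h import *
print(r.state()['eef_pos']);go(.55,-.208,.22,90)"
```

```text
[ 0.51814152 -0.08526916  0.29798704]
dp [-122.6   32.5   77.9] yaw -0.14738111690883215 rows~ 4.0
```

Call:
drive_tool(
  dp=[
    [-30,8,0],
    [-65,17,0],
    [-95,25,15],
    [-118,32,40],
    [-126,32,65],
    [-126,32,78],
    [-126,32,78],
    [-126,32,78],
    [-126,32,78],
  ],
  yaw=[0,0,0,0,0,0,0,0,0],
  hand=[2,2,2,2,2,2,2,2,2],
)

```text
t: 30.47
eef_pos: [0.5511, -0.2067, 0.2223]
tcp_rot: [-3.141, -0.001, 1.572]
contact_force: [0.4, 0.4, -1.8]
opening: 0.0057
```

```bash
python3 bv.py|head -2; python3 -c "
from h import *
go(.6495,-.208,.22,90)"
```

```text
30.4667 [ 0.5511 -0.2067  0.2223] [-1.7996e+02 -3.0000e-02  9.0090e+01] [ 0.4  0.4 -1.8] 0.005672072430786053
12 [ 13.2   0.8 -12.4] -29.7 112
dp [-1.4 98.1  3. ] yaw 0.09274772618368843 rows~ 3.0
```

Call:
drive_tool(
  dp=[
    [-1,12,2],
    [-1,26,2],
    [-1,40,2],
    [-1,54,2],
    [-1,66,2],
    [-1,77,2],
    [-1,86,2],
    [-1,93,2],
    [-1,98,2],
    [-1,98,2],
    [-1,98,2],
  ],
  yaw=[0,0,0,0,0,0,0,0,0,0,0],
  hand=[2,2,2,2,2,2,2,2,2,2,2],
)

```text
t: 31.43
eef_pos: [0.6487, -0.2084, 0.2203]
tcp_rot: [-3.141, 0.0, 1.571]
contact_force: [-0.0, -0.3, -2.0]
opening: 0.0056
```

```bash
python3 bv.py
```

```text
31.4333 [ 0.6487 -0.2084  0.2203] [-179.97    0.     90.03] [-0.  -0.3 -2. ] 0.005574195533219104
12 [ 13.    0.6 -12.3] -29.9 116
18 [ 18.6  -0.2 -11.8] -14.0 215
24 [23.9 -3.2 -9.9] -14.3 332
30 [ 29.9   0.8 -12.2] -14.5 178
36 [ 36.    0.8 -12.1] -15.1 192
42 [ 42.    0.3 -12.1] -14.0 195
48 [ 48.1   0.3 -12.1] -13.9 200
54 [ 53.9   0.3 -12. ] -14.0 222
60 [ 60.    0.3 -11.9] -13.8 225
66 [65.3 -0.2 -8.7] -13.9 196
```

Call:
drive_tool(
  dp=[
    [0,0,5],
    [0,0,11],
    [0,0,17],
    [0,0,22],
    [0,0,26],
    [0,0,29],
    [0,0,32],
    [0,0,32],
    [0,0,32],
  ],
  yaw=[0,0,0,0,0,0,0,0,0],
  hand=[2,2,2,2,2,2,2,2,2],
)

```text
t: 32.23
eef_pos: [0.6501, -0.2084, 0.1894]
tcp_rot: [3.139, 0.0, 1.571]
contact_force: [0.8, 0.8, 3.1]
opening: 0.0057
```

Call:
drive_tool(
  dp=[
    [0,0,0],
    [0,0,0],
    [0,0,0],
    [0,0,0],
    [0,0,0],
  ],
  yaw=[0,0,0,0,0],
  hand=[8,14,22,30,30],
)

```text
t: 32.65
eef_pos: [0.6486, -0.2085, 0.1882]
tcp_rot: [-3.141, -0.0, 1.571]
contact_force: [-0.4, -0.5, -0.1]
opening: 0.0302
```

Call:
drive_tool(
  dp=[
    [0,0,-15],
    [0,0,-40],
    [0,0,-75],
    [0,0,-110],
    [0,0,-145],
    [0,0,-170],
    [0,0,-170],
    [0,0,-170],
  ],
  yaw=[0,0,0,0,0,0,0,0],
  hand=[30,30,30,30,30,30,30,30],
)

```text
t: 33.32
eef_pos: [0.6493, -0.2085, 0.36]
tcp_rot: [3.139, 0.001, 1.571]
contact_force: [-0.7, -1.1, -0.3]
opening: 0.0299
```

```bash
python3 hk.py -.191;python3 hk.py -.319; python3 -c "
from h import *
go(.4,-.33,.34,9.3)
im,d,c=cap('top'); save('top2',im); im,d,c=cap('scene'); save('scene2',im)"
```

```text
33.3667 [ 0.6486 -0.2085  0.3583]
-40 x 0.6499 ztop 0.2009 46
-28 x 0.6499 ztop 0.2018 47
-15 x 0.651 ztop 0.202 49
15 x 0.6509 ztop 0.2044 51
28 x 0.6509 ztop 0.2052 61
40 x 0.6514 ztop 0.2058 62
rim [[0.615, -0.27, 0.12], [0.649, -0.233, 0.141], [0.685, -0.137, 0.154]] 1431
33.4167 [ 0.6483 -0.2085  0.3573]
-40 x 0.6508 ztop 0.2025 30
-28 x 0.6508 ztop 0.2027 34
-15 x 0.6501 ztop 0.2031 34
15 x 0.6513 ztop 0.2043 43
28 x 0.6512 ztop 0.2041 40
40 x 0.6512 ztop 0.2045 42
rim [[0.616, -0.368, 0.121], [0.653, -0.292, 0.141], [0.686, -0.266, 0.155]] 1068
dp [-121.4 -248.3   17.8] yaw 80.72282159606789 rows~ 7.0
```

View pics/scene2.png

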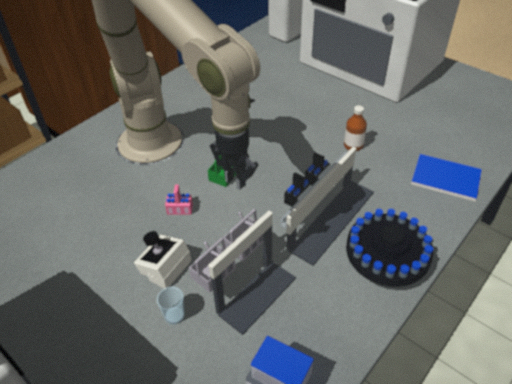

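Scene view: both racks are on the rail at (307,180), both baskets are on their hooks at (220,245), the knob is out at (152,240), and there is no third rack. Bottle and beaker stand where they were. Now for the knob.

Call:
drive_tool(
  dp=[
    [-10,-20,0],
    [-20,-41,0],
    [-30,-62,0],
    [-40,-83,0],
    [-50,-104,0],
    [-60,-125,0],
    [-70,-146,5],
    [-80,-167,10],
    [-90,-188,15],
    [-100,-209,18],
    [-110,-230,18],
    [-121,-248,18],
  ],
  yaw=[6.5,13,20,27,34,41,48,55,62,69,76,80.7],
  hand=[0,0,0,0,0,0,0,0,0,0,0,0],
)

```text
t: 34.52
eef_pos: [0.399, -0.3296, 0.3393]
tcp_rot: [-3.14, 0.002, 0.156]
contact_force: [1.7, 0.2, -1.0]
opening: 0.0002
```

Call:
drive_tool(
  dp=[
    [0,0,0],
    [0,0,0],
  ],
  yaw=[0,0],
  hand=[0,0],
)

```text
t: 34.68
eef_pos: [0.3999, -0.3299, 0.3398]
tcp_rot: [-3.141, 0.001, 0.162]
contact_force: [0.2, -0.1, -0.6]
opening: 0.0003
```

```bash
python3 knob.py; python3 -c "
from h import *
go(.439,-.359,.155,9.3)"
```

```text
34.7333 [ 0.40100342 -0.32931339  0.33989479] [-3.14079842e+00  5.97053116e-04  1.63797269e-01]
console [ 0.47787669 -0.35517263  0.07785965] [-0.33750486 -0.0554666   0.93968821] 2151 20.00073939222978 9.332742290512721
head D [0.04414667 0.05970333 0.06106937] 957
circ -2.4119033813476562 -12.582795143127441 21.677942276000977 [ -2.89983229 -10.60617229]
axis on face [ 0.46757186 -0.35392743  0.074232  ] grip home [ 0.45710921 -0.35564689  0.10336233]
dp [ 32.8  35.6 184.8] yaw 0.08489219566399697 rows~ 5.0
```

Call:
drive_tool(
  dp=[
    [10,12,30],
    [20,24,65],
    [33,35,100],
    [33,35,135],
    [33,35,165],
    [33,35,180],
    [33,35,185],
    [33,35,185],
    [33,35,185],
  ],
  yaw=[0,0,0,0,0,0,0,0,0],
  hand=[0,0,0,0,0,0,0,0,0],
)

```text
t: 35.48
eef_pos: [0.4401, -0.3585, 0.1559]
tcp_rot: [3.142, -0.0, 0.164]
contact_force: [0.0, 0.1, 0.5]
opening: -0.0002
```

Call:
drive_tool(
  dp=[
    [0,0,8],
    [0,0,14],
    [1.4,0,18],
    [2.8,0,22],
    [4.2,0,26],
    [5.6,0,30],
    [6.3,0,32],
    [6.3,0,32],
    [6.3,0,32],
  ],
  yaw=[0,0,0,0,0,0,0,0,0],
  hand=[0,0,0,0,0,0,0,0,0],
)

```text
t: 36.23
eef_pos: [0.4455, -0.3576, 0.1232]
tcp_rot: [-3.141, 0.0, 0.163]
contact_force: [0.3, -0.1, 0.6]
opening: 0.0002
```

Call:
drive_tool(
  dp=[
    [0.5,0,1.5],
    [1,0,3],
    [1,0,3],
    [1,0,3],
  ],
  yaw=[0,0,0,0],
  hand=[0,0,0,0],
)

```text
t: 36.57
eef_pos: [0.4464, -0.3574, 0.1204]
tcp_rot: [-3.141, 0.0, 0.163]
contact_force: [0.8, 0.4, 2.3]
opening: -0.0001
```

Call:
drive_tool(
  dp=[
    [0.3,0,1],
    [0.6,0,1.8],
    [0.6,0,1.8],
    [0.6,0,1.8],
  ],
  yaw=[0,0,0,0],
  hand=[0,0,0,0],
)

```text
t: 36.9
eef_pos: [0.4467, -0.3575, 0.1196]
tcp_rot: [3.141, 0.0, 0.163]
contact_force: [-4.3, 1.2, 14.6]
opening: 0.0002
```

Call:
drive_tool(
  dp=[
    [0.2,0,0.7],
    [0.3,0,1],
    [0.3,0,1],
    [0.3,0,1],
  ],
  yaw=[0,0,0,0],
  hand=[0,0,0,0],
)

```text
t: 37.23
eef_pos: [0.4468, -0.3575, 0.1194]
tcp_rot: [3.141, 0.0, 0.162]
contact_force: [-5.9, 2.8, 25.3]
opening: -0.0003
```

Call:
drive_tool(
  dp=[
    [0,0,-20],
    [0,0,-55],
    [-10,0,-95],
    [-30,0,-130],
    [-40,0,-165],
    [-40,0,-200],
    [-40,0,-215],
    [-40,0,-215],
    [-40,0,-215],
  ],
  yaw=[0,0,0,0,0,0,0,0,0],
  hand=[0,0,0,0,0,0,0,0,0],
)

```text
t: 37.98
eef_pos: [0.4079, -0.364, 0.3333]
tcp_rot: [3.14, -0.001, 0.163]
contact_force: [-1.0, 0.8, -0.8]
opening: 0.0001
```

```bash
python3 knob.py; sed 's/,im.astype/,im.astype/;s/D>.036/D>.03/' knob.py >/dev/null; python3 - <<'E'
from h import *
for n in ("top","scene"):
    im,d,c=cap(n);P=pts(d,c);Z=P[...,2];save(n+"3",im)
    X=P[...,0]-(.6975-.0524*(P[...,1]-.11))
    for y in (.05,.16):
        f=(abs(P[...,1]-y)<.03)&(X>-.07)&(X<-.02)&(Z>.175)&(Z<.2); print(n,"rack",y,"ztop",np.percentile(Z[f],[50,90]).round(4),"x",np.median(X[f]).round(4),f.sum())
    for y in (-.191,-.319):
        f=(abs(P[...,1]-y)<.04)&(P[...,0]>.62)&(P[...,0]<.68)&(Z>.19)&(Z<.21);print(n,"bar",y,P[f].mean(0).round(4),f.sum())
E
```

```text
38.0333 [ 0.40753045 -0.36361123  0.33208006] [-3.14120702e+00  4.54322464e-04  1.62868904e-01]
console [ 0.4745527  -0.35492086  0.07668733] [-0.33474734 -0.05587075  0.94065013] 2504 19.83897375503888 9.475565641936214
head D [0.03816284 0.03993305 0.04113207] 751
circ -1.93208909034729 -9.650405883789062 21.830333709716797 [-2.23084286 -8.12527056]
axis on face [ 0.46664669 -0.3539787   0.0739298 ] grip home [ 0.45626952 -0.3557107   0.10308995]
top rack 0.05 ztop [0.1883 0.1915] x -0.0467 37
top rack 0.16 ztop [0.1873 0.1912] x -0.0512 42
top bar -0.191 [ 0.6514 -0.19    0.2001] 79
top bar -0.319 [ 0.6515 -0.3193  0.2001] 85
scene rack 0.05 ztop [0.1868 0.1924] x -0.0426 82
scene rack 0.16 ztop [0.187  0.1927] x -0.043 74
scene bar -0.191 [ 0.6546 -0.1899  0.203 ] 114
scene bar -0.319 [ 0.6541 -0.3177  0.2031] 131
```

```bash
python3 -c "
from plant import r
print(r.sign_off())"
```

```text
the job is handed in; nothing more can be done
None
```

The job is done and handed in at about 38 s. I pulled the knob out, hung both racks on the rail and one basket on each hook, then pushed the knob home. Only two racks were in the scene.

- **Knob:** It read about 19 mm out, both after the pull and again just before I pushed it in. After the push, the head's outer face sits 40 mm off the console, which is fully home.
- **Racks:** The close wrist-camera check put both at about x -46 mm, z 89 mm in the rail frame, upright. The final top and scene views gave x from -43 to -51 mm; those views are coarser and the readings are still inside the limits.
- **Baskets:** Both bars lie about 45 mm in front of the board at z about 198 mm, within 5 mm sideways of their hooks. Tilt is about 0.03 rad for one and 0.06 rad for the other.
- **Disturbance:** Basket 2 had been knocked about 5 cm aside before I reached it, so I measured it again and grasped it there.
- **Bottle and beaker:** I left both alone, and by eye they had not moved in the scene view just before the knob push.

No check failed. After letting go of the knob, the gripper was lifted well clear of everything.

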